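# Put the loose stock back in the bolted drawer

### The arm

A 6-joint arm with a two-finger parallel gripper is mounted at the origin on the work surface. World frame = base frame: x ahead of the robot, y to its left, z up, the work surface at z = 0. Lengths are in m, angles in rad, forces in N, time in s.
With the tool pointing down it reaches from about 0.325 to 0.775 m from the base axis. Payload 9.3 kg.
Tool frame: the origin (TCP) lies between the finger pads; the fingertips stand 11 mm ahead of it and the grasp point (between the pads) lies 8 mm behind it (ctrl.nose_length is the distance from the TCP to the fingertips, in m); z points along the fingers, y is the line along which they close (so a half turn about z gives the same grasp; the last joint's range is limited). The gripper opens to 85 mm and grips with 20 to 120 N. Pads are 22 mm wide; open, the fingers measure 114 mm over their backs; the gripper's body (76 mm by 85 mm) begins 54 mm behind the grasp point. The pads swing forward as they close: fully open they stand 13 mm farther back than shut.
Start: joints at [-1.376, 0.259, 0.021, 1.334, 0, 1.418], TCP at [0.187, -0.517, 0.242] pointing down, gripper open.
Joint ranges: [-3.04, 3.04], [-0.91, 1.82], [-1.04, 1.36], [-1.92, 1.95], [-1.52, 1.45], [-3.14, 3.14]. Speed limits (rad/s): [2.22, 2.22, 2.79, 3.14, 3.14, 3.14].

### API

Orientations are given as a rotation vector (axis times angle).
In Python, from plant import ctrl gives the robot as it stands.
- The arm moves only by the tool jog_arm, never from a script. Its argument "plan" is a list of rows, each a list of 7 numbers: the shift along the tool's x, y, z scaled (see below), then the turn, a rotation vector about the tool's x, y, z scaled (see below), then the opening, from 0 (shut) to 1 (fully open). In form: [[dx, dy, dz, ax, ay, az, grip], ...]. A call has 1 to 20 rows; each row shifts and turns the commanded pose from where the row before left it, along the tool's axes as they then stand; what a row does not reach is not made up. The controller multiplies each number of a shift by 5 cm and each number of a turn by 30 degrees. A row lasts 1/8 s, in which the tool goes at most 62.5 mm and 10.7 degrees, less where a joint would pass 70% of its speed; a pose out of reach is approached as far as the arm can. A call with a number of a shift or a turn outside -1 to 1 is refused whole. A call with a gripper value outside its range is refused whole. The fingers move at their own pace and stop on an object; "force" is the grip in N (left out, the last holds). Time passes only in rows, so rows that do not move let the fingers close. It gives the time, the measured TCP pose, the force, the opening and the grip force at its end, in the units of the state.
- ctrl.observe(): the state, without advancing time (a new reading comes with each control period).
- ctrl.read_camera(name): name is "scene" or "top"; returns a dict with "image" (480x640x3 uint8, red, green, blue), "range_z" (480x640 float32, m along the optical axis (not along the pixel's ray), 0 where there is no reading), "fovy" (degrees; the focal length in pixels is half the picture's height over the tangent of half this angle, whatever the lens; pixels are square), "cx", "cy" (the principal point, pixels), "k1" (the pictures are not rectified: a ray, as slopes to the right and down, at radius r is drawn at 1 + k1 r^2 times it, then the intrinsics apply), "rvec" (rotation vector, rad) and "tvec" (3), from world to camera coordinates, as OpenCV has them. Camera axes: x right, y down, z forward; pixel columns grow to the right and rows downward; lengths in m; the calibration is good to about 2 mm. A picture is of the moment at which its call begins.
- ctrl.hand_in(): hands the job in; it is judged then, once.
Trained networks look in a picture, given as the dict that the camera call returned (one of the last four; its "shot" number tells which), for a name from the list of things; names that differ only in an ending like _2 or _b are one class to them, and where a whole thing is asked for, a point or a joint stands for the part that bears it (a point fixed in the world has none). Each returns a list of dicts, best first, with "conf" (0 to 1); they miss things now and then, are a little off and sometimes report something else, mostly with a low value. They report only what shows in the picture. A call takes as long as a camera call. They do not tell look-alikes from the thing itself.
- ctrl.boxes_of(name, picture): "location" ([x, y, z] in m, in world coordinates, good to about 4 mm: the middle of the surface that is visible of it).
- ctrl.cut_out(name, picture): "pixels" (480x640 bool, what is visible of it).
The state is a dict: "t": time; "joint_positions": joint angles; "dq": joint speeds; "joint_torque": joint torques, N m; "ee_pos": TCP position; "orientation": TCP orientation; "wrist_force": force on the tool from outside, world axes, zero at the start; "torque": the same for the moment, N m; "finger_gap": finger opening in m; "grip_force": force on a finger pad.
Only numpy, scipy, OpenCV 4.12 (cv2) and the standard library are available. Lean on these libraries where they do the work, as an engineer would, in place of code of your own. Each camera call takes 0.05 s, during which the arm holds its last target. There are 200 camera calls.

### The job

Tidy the shop's stock table: draw the bolt and pull the drawer fully open, then put every loose stamp in its left bin, every ink bottle in the middle bin and every marker in the right bin (left and right as the robot sees them), each lying or standing down inside its bin and not across a divider. Then push the drawer fully shut and slide the bolt fully home into its keeper, leaving the tape roll and the other things on the table where they are.

Things in the scene. Friction and masses are not known exactly. Their poses are not given: they have to be found in the camera images.
- bolt (a joint): Barrel bolt on the unit's front, beside the drawer's left end (m): 0 = fully home in the keeper on the drawer front, 0.050 = fully drawn back. Drawing slides it along the unit's +y (robot's left); friction about 1.5 N, it stays where left. In its keeper it truly locks the drawer, and shot early it blocks the drawer from shutting; its tip is clear of the keeper from 0.032 on.
- bolt_knob (a point): Grip point of the bolt's upright square knob, 12 x 12 mm, standing 74 to 114 mm above the table, 28 mm in front of the unit's front face; this point is on its axis at 100 mm height, 14 mm below its top, and moves with the bolt. Axes parallel to the unit's. The bolt's guides below it reach up to 80 mm above the table.
- drawer (a joint): The unit's drawer (m): 0 = shut, front flush; 0.175 = fully open, out along the unit's -x (towards the robot); friction 2 N, stays where left. Inside, three bins side by side, each 150 mm deep (x): left for stamps 100 mm wide (y), middle for ink bottles 100, right for markers 110; 8 mm dividers. Floor 16 mm above the table; walls 35 mm above the floor, drawer front 68 mm.
- drawer_handle (a point): Middle of the drawer's bow handle, moving with it: level bar 100 mm long (y), 10 x 10 mm, 72 mm above the table, 48 mm in front of the drawer front (43 mm open gap: pinch it from above across x); stems 44 mm either side. Axes parallel to the unit's. From here the bins' floor centres lie at x +135, z -56 mm, y +113 (left), +5 (middle), -108 mm (right).
- unit: Plywood drawer unit, fixed to the table, 464 mm wide (y -188 to +276 mm), 190 mm deep (x 0 to 190 mm), 100 mm high. Origin at table level under the middle of the drawer's shut front; x points into the unit, away from the robot, y to the robot's left. Drawer front 342 mm wide, top edge 84 mm high; things up to 70 mm above the bins' floor clear the unit's top. Yaw up to 0.12 rad.
- marker1: Square-barrelled white marker with a black cap, 120 mm long (x) and 16 x 16 mm, lying; origin at the centre of its underside. May be absent (None).
- marker2: As marker1.
- ink1: Square ink bottle, 44 x 44 mm, green glass body 40 mm high with a round black cap of 30 mm diameter on top, 58 mm high in all, standing; sides along its x and y; origin at the centre of its underside. May be absent (None).
- ink2: As ink1.
- stamp1: Wooden hand stamp standing on its rubber face: block 60 mm (x) by 36 mm (y), 22 mm high, with a grip on top 40 mm (x) by 20 mm (y), from 22 to 54 mm high; origin at the centre of its underside. May be absent (None).
- stamp2: As stamp1.
- tape_roll: Bystander among the stock: paper tape roll lying flat, 60 mm diameter, 22 mm high, open in the middle; origin at the centre of its underside. Leave it.
- pen_pot: Bystander: white ceramic pot with pens behind the stock, 72 mm diameter, 95 mm high, pens to 165 mm; origin at the centre of its underside. Leave it.
Not all that is in view belongs to the job. What is shaped like the marker1 but brown, green or turquoise is not meant.

How it is judged:
By the outcome, as a careful person would: the job done as asked, in the order asked, and still so for the second after the job is handed in, with the robot touching nothing.
Of marker1, marker2, ink1, ink2, stamp1, stamp2 only 4 to 6 are there at a start; the rules pass over those that are not, and their reading is None.
At some moment in a run one of marker1, marker2, ink1, ink2, stamp1, stamp2 may be knocked a few centimetres aside while the robot is not near it.
Once in a run the grip may slacken for a moment while it holds something.
It also fails if it takes over 210 s, if anything falls off the work surface, if the arm or the gripper's body presses on something with over 40 N, if the wrist force passes 120 N, or if a joint passes its speed limit or range.

## Working session

There is one attempt and no reset: what is moved stays moved. The work goes in short steps, Python scripts to look and compute and a tool call to move; the robot and the scene stay as the last step left them, time stands still between calls to the robot, and variables do not carry over. Pictures are saved under pics/ and viewed, at most 14 in all, crops included, and the job is handed in when it is done.

Besides the shell and the picture viewer there is one more tool, called after "Call:" by a JSON object that holds its "fn" and its "kwargs". jog_arm: Moves the arm, as the interface text tells. Its arguments: {"type":"object","properties":{"plan":{"type":"array","items":{"type":"array","items":{"type":"number"}}},"force":{"type":"number"}},"required":["plan"]}

```bash
ls; mkdir -p pics
cat > h.py <<'E'
import numpy as np, cv2
from scipy.spatial.transform import Rotation as R
from plant import ctrl
def K(p):
    f=240/np.tan(np.radians(p["fovy"])/2); return f,p["cx"],p["cy"]
def cloud(p):
    f,cx,cy=K(p); v,u=np.mgrid[0:480,0:640].astype(float)
    xd,yd=(u-cx)/f,(v-cy)/f; x,y=xd.copy(),yd.copy()
    for _ in range(15):
        s=1+p["k1"]*(x*x+y*y); x,y=xd/s,yd/s
    z=p["range_z"].astype(float); P=np.stack([x*z,y*z,z],-1)
    Rm=R.from_rotvec(np.array(p["rvec"]).ravel()).as_matrix()
    W=(P-np.array(p["tvec"]).ravel())@Rm; W[z==0]=np.nan
    return W
def px(p,X):
    f,cx,cy=K(p); c=R.from_rotvec(np.array(p["rvec"]).ravel()).apply(X)+np.array(p["tvec"]).ravel()
    a,b=c[0]/c[2],c[1]/c[2]; s=1+p["k1"]*(a*a+b*b); return cx+f*a*s,cy+f*b*s
def save(p,n,crop=None,k=1):
    im=p["image"][...,::-1]
    if crop: im=im[crop[1]:crop[3],crop[0]:crop[2]]
    cv2.imwrite("pics/"+n,cv2.resize(im,None,fx=k,fy=k,interpolation=cv2.INTER_CUBIC))
def foot(W,m,zlo,zhi):
    q=W[m]; q=q[(q[:,2]>zlo)&(q[:,2]<zhi)]
    if len(q)<5: return None
    r=cv2.minAreaRect((q[:,:2]*1000).astype(np.float32)); return np.round(r[0],1),np.round(r[1],1),round(r[2],1),len(q),np.round(np.median(q[:,2])*1000,1)
E
python3 - <<'E'
from h import *
for n in ("top","scene"):
    p=ctrl.read_camera(n); save(p,n+"0.png"); W=cloud(p)
    print(n,p["fovy"],p["k1"],p["rvec"],p["tvec"])
    for name in ("marker1","ink1","stamp1","tape_roll","pen_pot","bolt_knob","drawer_handle","bolt","unit"):
        for d in ctrl.boxes_of(name,p)[:5]:
            print(name,np.round(d["location"],3),round(d["conf"],2),np.round(px(p,np.array(d["location"]))))
print(ctrl.observe())
E
```

```text
pics
top 53.730133774288085 0.002114727059607526 [ 2.22055066 -2.16911513  0.06817255] [0.16094209 0.55232638 1.08803819]
marker1 [0.296 0.571 0.016] 0.93 [144. 340.]
marker1 [ 0.385 -0.039  0.018] 0.92 [410. 307.]
marker1 [0.47  0.483 0.013] 0.69 [186. 265.]
marker1 [0.604 0.379 0.018] 0.67 [232. 208.]
marker1 [0.442 0.207 0.019] 0.54 [304. 280.]
ink1 [0.435 0.094 0.04 ] 0.73 [354. 284.]
stamp1 [0.603 0.267 0.016] 0.73 [280. 210.]
tape_roll [0.429 0.305 0.022] 0.77 [262. 285.]
pen_pot [0.75  0.242 0.097] 0.73 [291. 139.]
bolt_knob [ 0.622 -0.003  0.072] 0.65 [400. 201.]
drawer_handle [ 0.66  -0.184  0.079] 0.66 [483. 186.]
bolt [ 0.626 -0.     0.067] 0.71 [399. 200.]
bolt [ 0.656 -0.186  0.077] 0.69 [483. 188.]
unit [ 0.747 -0.139  0.1  ] 0.89 [466. 144.]
scene 45.26036773786704 -0.0484407033862407 [ 1.94041072  1.213739   -0.62064419] [-0.37686557 -0.15585111  1.92100226]
marker1 [0.613 0.376 0.018] 0.8 [392. 260.]
marker1 [0.481 0.482 0.014] 0.64 [398. 226.]
marker1 [ 0.396 -0.039  0.02 ] 0.61 [224. 257.]
marker1 [0.306 0.564 0.015] 0.61 [391. 191.]
marker1 [0.452 0.209 0.019] 0.5
[... 424 characters left out ...]
265. 283.]
{'t': 1.0, 'joint_positions': array([-1.37559610e+00,  2.58577770e-01,  2.14785478e-02,  1.33371368e+00,
       -2.40276961e-05,  1.41821344e+00]), 'dq': array([ 0.00017825,  0.00011044,  0.00138799, -0.00043288, -0.00046877,
       -0.00060957]), 'joint_torque': array([ 1.15782710e-03, -5.55394363e+01,  3.44736457e+01,  1.57951039e-03,
       -2.09547702e-04,  2.84837881e-06]), 'ee_pos': array([ 0.18744173, -0.51705138,  0.24228235]), 'orientation': array([-3.09419824e+00, -5.43544635e-01,  3.82886178e-05]), 'wrist_force': array([-0.55477729, -0.44086188, -0.31234787]), 'torque': array([ 0.00531991, -0.00215785,  0.04455225]), 'grip_force': 0.0, 'finger_gap': 0.08537890944493094}
```

View pics/top0.png

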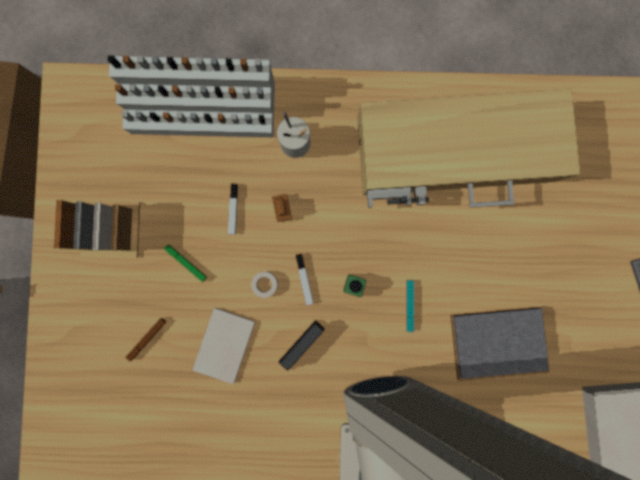

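View pics/scene0.png

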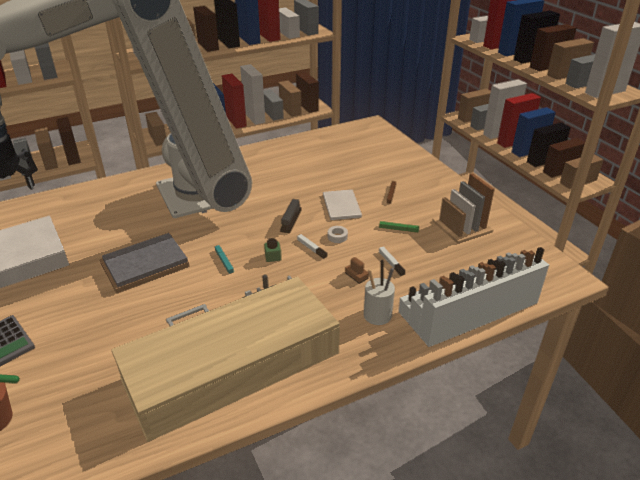

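The top view shows white/black markers at (233,208) and (304,279), an ink bottle at (354,286) and a stamp at (282,207). The tape is at (264,285), the bolt at (378–425,197) and the handle at (491,193). The look-alikes are turquoise (410,305), green (186,263) and brown (146,339). The two white ones with black caps fit the marker description, and I'll confirm that in one crop.

```bash
cat > meas.py <<'E'
from h import *
def near(W,c,r,zlo,zhi):
    d=np.hypot(W[...,0]-c[0],W[...,1]-c[1])<r
    with np.errstate(invalid="ignore"): return d&(W[...,2]>zlo)&(W[...,2]<zhi)
E
python3 - <<'E'
from meas import *
for n in ("top","scene"):
    p=ctrl.read_camera(n); W=cloud(p); print(n)
    if n=="top": save(p,"crop1.png",(210,140,450,320),3.3)
    print("table z",np.round(np.nanmedian(W[...,2][near(W,(0.5,0.15),0.06,-.05,.05)])*1000,1))
    for nm,c,r,lo,hi in (("mA",(.604,.379),.08,.008,.03),("mB",(.445,.208),.08,.008,.03),("ink",(.44,.09),.05,.03,.047),("inkcap",(.44,.09),.05,.05,.07),
       ("stamp",(.605,.262),.05,.012,.03),("stgrip",(.605,.262),.05,.045,.065),("tape",(.43,.3),.05,.01,.03),
       ("unittop",(.75,-.14),.4,.095,.106),("knob",(.63,-.02),.12,.107,.122),("handle",(.64,-.19),.09,.06,.083)):
        print(nm,foot(W,near(W,c,r,lo,hi),lo,hi))
E
```

```text
top
table z -0.0
mA (array([602.9, 380.1]), array([ 25. , 118.3]), 84.2, 372, np.float64(15.5))
mB (array([435.4, 243. ]), array([119. ,  86.1]), 14.0, 459, np.float64(16.3))
ink (array([431.6,  92.2]), array([44.1, 43.9]), 74.3, 236, np.float64(39.3))
inkcap (array([432.3,  92.7]), array([26.6, 27. ]), 1.7, 138, np.float64(58.0))
stamp (array([608.4, 265.2]), array([60.5, 35.7]), 13.2, 241, np.float64(21.5))
stgrip (array([608.1, 265. ]), array([39.1, 19.6]), 13.4, 147, np.float64(52.9))
tape (array([429.1, 300.4]), array([57.9, 57.7]), 89.6, 355, np.float64(21.8))
unittop (array([735.5, -62.6]), array([224.2, 639.7]), 5.3, 18371, np.float64(99.7))
knob (array([623.4,  -2.9]), array([11.4, 11.4]), 5.5, 33, np.float64(112.6))
handle (array([ 642.6, -189.7]), array([ 54.5, 169.5]), 5.2, 518, np.float64(75.7))
scene
table z 0.7
mA (array([597.8, 380.6]), array([136.7,  47.4]), 10.2, 209, np.float64(15.3))
mB (array([450.4, 218.8]), array([126.8, 111.9]), 64.5, 279, np.float64(15.8))
ink (array([438.2,  91. ]), array([44.1, 47.2]), 75.4, 130, np.float64(39.1))
inkcap (array([436.6,  91.5]), array([28.2, 34.3]), 67.4, 82, np.float64(57.1))
stamp (array([612.1, 262.2]), array([63.1, 39.6]), 17.2, 176, np.float64(21.1))
stgrip (array([613.7, 263.6]), array([40.6, 22.3]), 21.0, 86, np.float64(53.2))
tape (array([433.5, 299.9]), array([56.3, 61.9]), 62.9, 221, np.float64(20.1))
unittop (array([741. , -62.7]), array([222.9, 639. ]), 5.2, 14008, np.float64(100.3))
knob (array([663. ,  27.2]), array([111.9,  17.1]), 40.5, 26, np.float64(112.7))
handle (array([ 632.2, -204.5]), array([ 31.7, 101.5]), 4.9, 240, np.float64(76.1))
```

View pics/crop1.png

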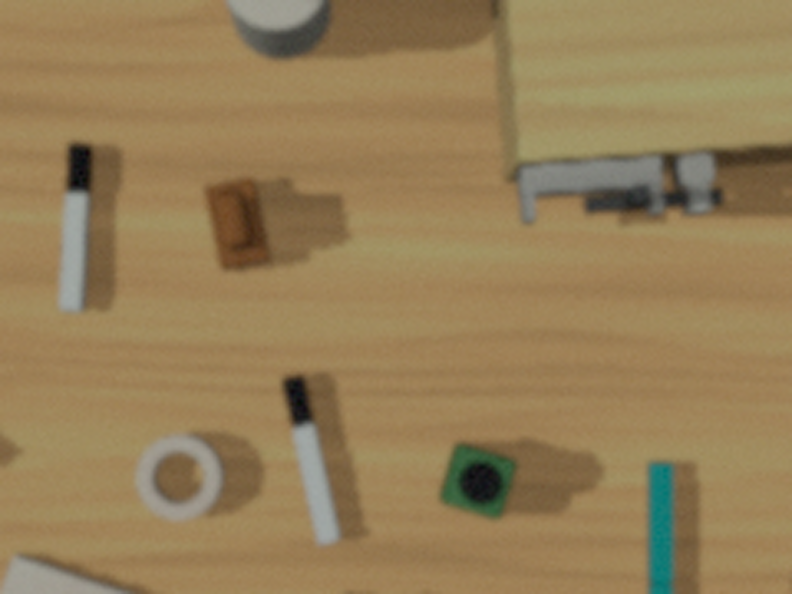

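The crop confirms it: two white markers with black caps at crop (72,230) and (310,460), the ink bottle at (478,480), the stamp at (238,222) and the bolt knob at about (638,195). Next I'll refine the unit pose and marker B.

Run:
```python
from meas import *
p=ctrl.read_camera("top"); W=cloud(p)
yaw=np.radians(5.25); c,s=np.cos(yaw),np.sin(yaw)
print("mB",foot(W,near(W,(.443,.208),.045,.008,.03),.008,.03), "and full",)
m=near(W,(.443,.208),.075,.008,.03)&(W[...,1]<.262); print(foot(W,m,.008,.03))
q=W[near(W,(.75,-.12),.4,.095,.106)]; u=q[:,0]*c+q[:,1]*s; v=-q[:,0]*s+q[:,1]*c
print("unit top u",np.percentile(u,[.3,1,50]),"v",np.percentile(v,[.1,.5,2,98,99.5,99.9]))
lab=(near(W,(.75,-.12),.4,.095,.106)).astype(np.uint8); n,l,st,cc=cv2.connectedComponentsWithStats(lab)
k=1+np.argmax(st[1:,4]); print("unit",foot(W,l==k,.095,.106))
lab=near(W,(.64,-.19),.12,.066,.082).astype(np.uint8); n,l,st,cc=cv2.connectedComponentsWithStats(lab)
for k in range(1,n):
    if st[k,4]>30: print("handle?",foot(W,l==k,.06,.085),st[k])
q=W[near(W,(.64,-.19),.12,.066,.082)]; u=q[:,0]*c+q[:,1]*s; v=-q[:,0]*s+q[:,1]*c
print(np.histogram(u,bins=np.arange(.54,.70,.005)))
a=u<.60; print(np.percentile(v[u<np.percentile(u,1)+.012],[1,50,99]))
print(ctrl.observe()["t"])
```

```text
mB (array([442.7, 208.8]), array([88.9, 16. ]), 14.2, 266, np.float64(15.9)) and full
(array([443.7, 209. ]), array([119.4,  16.1]), 14.2, 358, np.float64(15.9))
unit top u [0.64864512 0.64977317 0.74360483] v [-0.44716978 -0.44478218 -0.43773941  0.01432306  0.17474857  0.19306822]
unit (array([ 760.2, -147.4]), array([190.9, 465. ]), 5.3, 18089, np.float64(99.8))
handle? (array([ 644.8, -213. ]), array([ 54.2, 180.6]), 5.2, 481, np.float64(75.9)) [453 179  83  29 481]
(array([  0,   0,   0,   0,   0,   0,   0,   0,   0,   0,   0, 101,  97,
        32,  21,  20,  20,  22,  21,  23,  21, 130,   0,   0,   0,   0,
         0,   0,   0,   0,   0]), array([0.54 , 0.545, 0.55 , 0.555, 0.56 , 0.565, 0.57 , 0.575, 0.58 ,
       0.585, 0.59 , 0.595, 0.6  , 0.605, 0.61 , 0.615, 0.62 , 0.625,
       0.63 , 0.635, 0.64 , 0.645, 0.65 , 0.655, 0.66 , 0.665, 0.67 ,
       0.675, 0.68 , 0.685, 0.69 , 0.695]))
[-0.3072154  -0.25940714 -0.21118042]
1.15
```

```bash
cat > go.py <<'E'
import sys
from h import *
U0=np.array([669.6,-199.9]); YAW=np.radians(5.25)
def unit(x,y): # mm unit -> m world
    c,s=np.cos(YAW),np.sin(YAW); return (U0+[c*x-s*y,s*x+c*y])/1000
def state():
    o=ctrl.observe(); M=R.from_rotvec(o["orientation"])
    return o,M
def tgt(x,y,z,yd,p0=None,M0=None,q=None):
    """yd: world heading (deg) of the closing line; returns the turn and shift in tool units"""
    o,M=state()
    p0=o["ee_pos"] if p0 is None else p0; M=M if M0 is None else M0
    q=o["joint_positions"][[0,5]] if q is None else q
    best=None
    for k in (0,180):
        a=np.radians(yd+k); ty=np.array([np.cos(a),np.sin(a),0]); tz=np.array([0,0,-1.]); tx=np.cross(ty,tz)
        T=R.from_matrix(np.stack([tx,ty,tz],1)); rv=(M.inv()*T).as_rotvec()
        q1=np.arctan2(y,x); q6=q[1]+(q1-np.arctan2(p0[1],p0[0]))+rv[2]
        if best is None or abs(q6)<abs(best[2]): best=(T,rv,q6,q1)
    T,rv,q6,q1=best; sh=T.inv().apply(np.array([x,y,z])-p0)/.05
    print("turn/30deg",np.round(rv/np.radians(30),3),"shift/5cm",np.round(sh,3),"q6",round(q6,2))
    return np.array([x,y,z]),T,(q1,q6)
def st():
    o,M=state(); A=M.as_matrix()
    print("t",round(o["t"],2),"tcp",np.round(o["ee_pos"]*1000,1),"ydir",np.round(np.degrees(np.arctan2(A[1,1],A[0,1])),1),"tz",np.round(A[:,2],3),"gap",round(o["finger_gap"]*1000,1),"grip",round(o["grip_force"],1),"F",np.round(o["wrist_force"],1),"q6",round(o["joint_positions"][5],2))
E
python3 - <<'E'
from go import *
st(); k=unit(-28,200.4); print(k)
a=tgt(*k,.20,95.25); b=tgt(*k,.094,95.25,*a)
h=unit(-48,0); print(h)
tgt(*h,.16,5.25,*b)
E
```

```text
t 1.15 tcp [ 187.5 -517.1  242.3] ydir -70.1 tz [ 0.  0. -1.] gap 85.8 grip 0.0 F [ 0.2  0.2 -0.3] q6 1.42
[ 0.62338054 -0.00290274]
turn/30deg [ 0.    -0.    -5.511] shift/5cm [-9.623  9.443  0.846] q6 -0.25
turn/30deg [0. 0. 0.] shift/5cm [0.   0.   2.12] q6 -0.25
[ 0.62180136 -0.20429208]
turn/30deg [0. 0. 3.] shift/5cm [-4.008 -0.4   -1.32 ] q6 1.01
```

Call:
{"fn": "jog_arm", "kwargs": {"plan": [[0, 0, 0, 0, 0, -0.29, 0.5], [0, 0, 0, 0, 0, -0.29, 0.5], [0, 0, 0, 0, 0, -0.29, 0.5], [0, 0, 0, 0, 0, -0.29, 0.5], [0, 0, 0, 0, 0, -0.29, 0.5], [0, 0, 0, 0, 0, -0.29, 0.5], [0, 0, 0, 0, 0, -0.29, 0.5], [0, 0, 0, 0, 0, -0.29, 0.5], [0, 0, 0, 0, 0, -0.29, 0.5], [0, 0, 0, 0, 0, -0.29, 0.5], [0, 0, 0, 0, 0, -0.29, 0.5], [0, 0, 0, 0, 0, -0.29, 0.5], [0, 0, 0, 0, 0, -0.29, 0.5], [0, 0, 0, 0, 0, -0.29, 0.5], [0, 0, 0, 0, 0, -0.29, 0.5], [0, 0, 0, 0, 0, -0.29, 0.5], [0, 0, 0, 0, 0, -0.29, 0.5], [0, 0, 0, 0, 0, -0.29, 0.5], [0, 0, 0, 0, 0, -0.29, 0.5], [0, 0, 0, 0, 0, 0, 0.5]], "force": 40}}

```text
t: 3.65
ee_pos: [0.1874, -0.5171, 0.2423]
orientation: [0.142, -3.138, 0.0]
wrist_force: [0.6, -0.3, 0.5]
finger_gap: 0.0429
grip_force: 0.0
```

Call:
{"fn": "jog_arm", "kwargs": {"plan": [[-0.53, 0.525, 0.047, 0, 0, 0, 0.5], [-0.53, 0.525, 0.047, 0, 0, 0, 0.5], [-0.53, 0.525, 0.047, 0, 0, 0, 0.5], [-0.53, 0.525, 0.047, 0, 0, 0, 0.5], [-0.53, 0.525, 0.047, 0, 0, 0, 0.5], [-0.53, 0.525, 0.047, 0, 0, 0, 0.5], [-0.53, 0.525, 0.047, 0, 0, 0, 0.5], [-0.53, 0.525, 0.047, 0, 0, 0, 0.5], [-0.53, 0.525, 0.047, 0, 0, 0, 0.5], [-0.53, 0.525, 0.047, 0, 0, 0, 0.5], [-0.53, 0.525, 0.047, 0, 0, 0, 0.5], [-0.53, 0.525, 0.047, 0, 0, 0, 0.5], [-0.53, 0.525, 0.047, 0, 0, 0, 0.5], [-0.53, 0.525, 0.047, 0, 0, 0, 0.5], [-0.53, 0.525, 0.047, 0, 0, 0, 0.5], [-0.53, 0.525, 0.047, 0, 0, 0, 0.5], [-0.53, 0.525, 0.047, 0, 0, 0, 0.5], [-0.53, 0.525, 0.047, 0, 0, 0, 0.5], [0, 0, 0, 0, 0, 0, 0.5], [0, 0, 0, 0, 0, 0, 0.5]]}}

```text
t: 6.15
ee_pos: [0.6191, -0.0032, 0.1998]
orientation: [0.141, -3.138, 0.0]
wrist_force: [-0.4, 0.3, -0.0]
finger_gap: 0.0424
grip_force: 0.0
```

Run:
```python
from go import *
st(); k=unit(-28,200.4)
a=tgt(*k,.094,95.25)
p=ctrl.read_camera("scene"); save(p,"s1.png",(180,180,420,360),3.3)
p=ctrl.read_camera("top"); save(p,"t1.png",(300,100,540,280),3.3)
```

```text
t 6.15 tcp [619.1  -3.2 199.8] ydir 95.1 tz [-0.001 -0.    -1.   ] gap 42.4 grip 0.0 F [-0.4  0.3 -0. ] q6 -0.23
turn/30deg [-0.    -0.001 -0.004] shift/5cm [-8.600e-02 -1.000e-03  2.115e+00] q6 -0.23
```

View pics/s1.png

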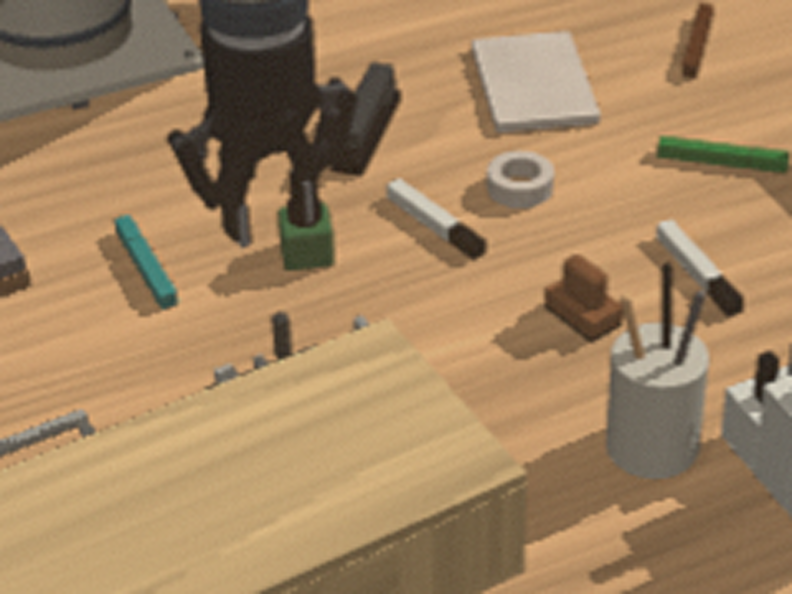

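The gripper hovers above the knob (crop (282,333)), with its fingers either side. Descending to close on it.

Call:
{"fn": "jog_arm", "kwargs": {"plan": [[-0.086, 0, 0, 0, 0, 0, 0.5], [0, 0, 0.35, 0, 0, 0, 0.5], [0, 0, 0.35, 0, 0, 0, 0.5], [0, 0, 0.35, 0, 0, 0, 0.5], [0, 0, 0.35, 0, 0, 0, 0.5], [0, 0, 0.25, 0, 0, 0, 0.5], [0, 0, 0.25, 0, 0, 0, 0.5], [0, 0, 0.21, 0, 0, 0, 0.5], [0, 0, 0, 0, 0, 0, 0.5], [0, 0, 0, 0, 0, 0, 0.5], [0, 0, 0, 0, 0, 0, 0], [0, 0, 0, 0, 0, 0, 0], [0, 0, 0, 0, 0, 0, 0], [0, 0, 0, 0, 0, 0, 0], [0, 0, 0, 0, 0, 0, 0], [0, 0, 0, 0, 0, 0, 0]], "force": 40}}

```text
t: 8.25
ee_pos: [0.6239, -0.0027, 0.0949]
orientation: [-0.143, 3.138, -0.0]
wrist_force: [-0.8, -0.2, 6.5]
finger_gap: 0.0113
grip_force: 41.4
```

Call:
{"fn": "jog_arm", "kwargs": {"plan": [[0, 0.1, 0, 0, 0, 0, 0], [0, 0.1, 0, 0, 0, 0, 0], [0, 0.1, 0, 0, 0, 0, 0], [0, 0.1, 0, 0, 0, 0, 0], [0, 0.1, 0, 0, 0, 0, 0], [0, 0.1, 0, 0, 0, 0, 0], [0, 0.1, 0, 0, 0, 0, 0], [0, 0.1, 0, 0, 0, 0, 0], [0, 0.1, 0, 0, 0, 0, 0], [0, 0.09, 0, 0, 0, 0, 0], [0, 0, 0, 0, 0, 0, 0], [0, 0, 0, 0, 0, 0, 0]]}}

```text
t: 9.75
ee_pos: [0.6195, 0.0456, 0.0949]
orientation: [-0.142, 3.138, -0.003]
wrist_force: [-1.1, -5.2, 5.0]
finger_gap: 0.011
grip_force: 42.3
```

Call:
{"fn": "jog_arm", "kwargs": {"plan": [[0, 0, 0, 0, 0, 0, 0.4], [0, 0, 0, 0, 0, 0, 0.4], [0, 0, 0, 0, 0, 0, 0.4], [0, 0, -0.4, 0, 0, 0, 0.4], [0, 0, -0.6, 0, 0, 0, 0.4], [0, 0, -0.6, 0, 0, 0, 0.4], [0, 0, -0.2, 0, 0, 0.3, 0.4], [0, 0, 0, 0, 0, 0.3, 0.4], [0, 0, 0, 0, 0, 0.3, 0.4], [0, 0, 0, 0, 0, 0.3, 0.4], [0, 0, 0, 0, 0, 0.3, 0.4], [0, 0, 0, 0, 0, 0.3, 0.4], [0, 0, 0, 0, 0, 0.3, 0.4], [0, 0, 0, 0, 0, 0.3, 0.4], [0, 0, 0, 0, 0, 0.3, 0.4], [0, 0, 0, 0, 0, 0.3, 0.4], [0, 0, 0, 0, 0, 0, 0.4]]}}

```text
t: 11.88
ee_pos: [0.6191, 0.0467, 0.1843]
orientation: [-2.116, -2.322, 0.0]
wrist_force: [-0.4, 0.6, -0.6]
finger_gap: 0.0343
grip_force: 0.0
```

Run:
```python
from go import *
from meas import near
st(); h=unit(-48,0); a=tgt(*h,.16,5.25); tgt(*h,.064,5.25,*a)
p=ctrl.read_camera("scene"); save(p,"s2.png",(160,220,320,340),5)
W=cloud(p); print("knob", foot(W,near(W,unit(-28,250),.03,.107,.122),.107,.122))
```

```text
t 11.88 tcp [619.1  46.7 184.3] ydir 5.3 tz [-0.  0. -1.] gap 34.3 grip 0.0 F [-0.4  0.6 -0.6] q6 1.42
turn/30deg [-0.    -0.     0.002] shift/5cm [-5.005 -0.406  0.487] q6 1.03
turn/30deg [0. 0. 0.] shift/5cm [0.   0.   1.92] q6 1.03
knob (array([622.5,  44. ]), array([13.8, 12.8]), 19.8, 23, np.float64(112.9))
```

View pics/s2.png

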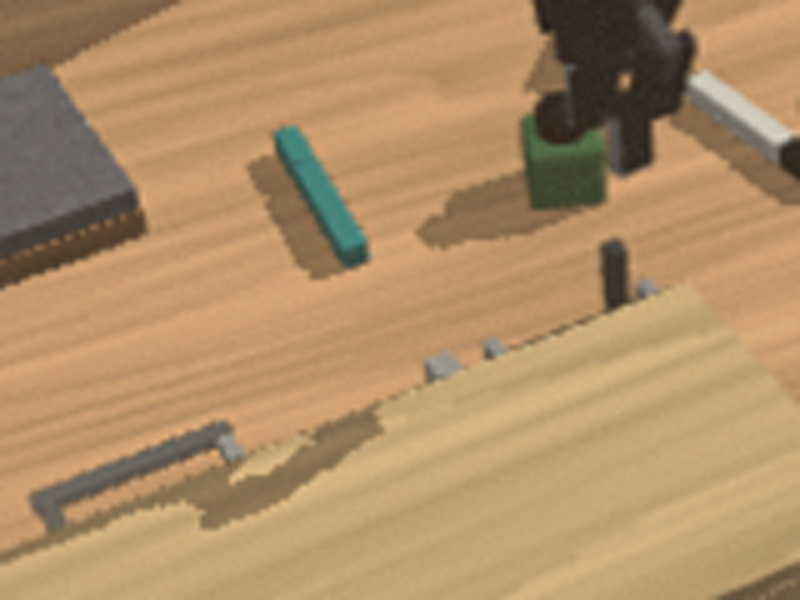

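The knob now stands at the drawn end (crop (615,275)), and the handle bar is at (130,470).

Call:
{"fn": "jog_arm", "kwargs": {"plan": [[-0.5, -0.04, 0.05, 0, 0, 0, 0.4], [-0.5, -0.04, 0.05, 0, 0, 0, 0.4], [-0.5, -0.04, 0.05, 0, 0, 0, 0.4], [-0.5, -0.04, 0.05, 0, 0, 0, 0.4], [-0.5, -0.04, 0.05, 0, 0, 0, 0.4], [-0.5, -0.04, 0.05, 0, 0, 0, 0.4], [-0.5, -0.04, 0.05, 0, 0, 0, 0.4], [-0.5, -0.04, 0.05, 0, 0, 0, 0.4], [-0.5, -0.04, 0.05, 0, 0, 0, 0.4], [-0.5, -0.04, 0.05, 0, 0, 0, 0.4], [0, 0, 0, 0, 0, 0, 0.4], [0, 0, 0.4, 0, 0, 0, 0.4], [0, 0, 0.4, 0, 0, 0, 0.4], [0, 0, 0.3, 0, 0, 0, 0.4], [0, 0, 0.3, 0, 0, 0, 0.4], [0, 0, 0.3, 0, 0, 0, 0.4], [0, 0, 0.2, 0, 0, 0, 0.4], [0, 0, 0, 0, 0, 0, 0.4]]}}

```text
t: 14.18
ee_pos: [0.6217, -0.204, 0.0637]
orientation: [-2.117, -2.32, 0.001]
wrist_force: [0.8, 0.1, 0.6]
finger_gap: 0.0342
grip_force: 0.0
```

Call:
{"fn": "jog_arm", "kwargs": {"plan": [[0, 0, 0, 0, 0, 0, 0], [0, 0, 0, 0, 0, 0, 0], [0, 0, 0, 0, 0, 0, 0], [0, 0, 0, 0, 0, 0, 0], [0, 0, 0, 0, 0, 0, 0]], "force": 60}}

```text
t: 14.8
ee_pos: [0.6222, -0.2044, 0.0652]
orientation: [2.117, 2.32, 0.0]
wrist_force: [-1.7, -0.0, 4.7]
finger_gap: 0.0086
grip_force: 59.3
```

Call:
{"fn": "jog_arm", "kwargs": {"plan": [[0, -0.1, 0, 0, 0, 0, 0], [0, -0.2, 0, 0, 0, 0, 0], [0, -0.25, 0, 0, 0, 0, 0], [0, -0.25, 0, 0, 0, 0, 0], [0, -0.25, 0, 0, 0, 0, 0], [0, -0.25, 0, 0, 0, 0, 0], [0, -0.25, 0, 0, 0, 0, 0], [0, -0.25, 0, 0, 0, 0, 0], [0, -0.25, 0, 0, 0, 0, 0], [0, -0.25, 0, 0, 0, 0, 0], [0, -0.25, 0, 0, 0, 0, 0], [0, -0.25, 0, 0, 0, 0, 0], [0, -0.25, 0, 0, 0, 0, 0], [0, -0.2, 0, 0, 0, 0, 0], [0, -0.15, 0, 0, 0, 0, 0], [0, -0.1, 0, 0, 0, 0, 0], [0, -0.05, 0, 0, 0, 0, 0], [0, 0, 0, 0, 0, 0, 0], [0, 0, 0, 0, 0, 0, 0]]}}

```text
t: 17.18
ee_pos: [0.4478, -0.2204, 0.0652]
orientation: [2.114, 2.318, 0.007]
wrist_force: [13.5, 2.9, -0.2]
finger_gap: 0.0089
grip_force: 59.4
```

Call:
{"fn": "jog_arm", "kwargs": {"plan": [[0, 0, 0, 0, 0, 0, 0.45], [0, 0, 0, 0, 0, 0, 0.45], [0, 0, 0, 0, 0, 0, 0.45], [0, 0, -0.3, 0, 0, 0, 0.45], [0, 0, -0.6, 0, 0, 0, 0.45], [0, 0, -0.8, 0, 0, 0, 0.6], [0, 0, -0.8, 0, 0, 0, 0.6], [0, 0, 0, 0, 0, 0, 0.6]]}}

```text
t: 18.18
ee_pos: [0.4462, -0.2211, 0.1922]
orientation: [2.115, 2.317, 0.001]
wrist_force: [0.3, 0.1, -1.2]
finger_gap: 0.0513
grip_force: 0.0
```

Run:
```python
from go import *
from meas import near
st()
p=ctrl.read_camera("top"); W=cloud(p); save(p,"t2.png")
for nm,c,r,lo,hi in (("mA",(.604,.379),.075,.008,.03),("mB",(.4437,.209),.065,.008,.03),("inkcap",(.432,.092),.05,.05,.07),("ink",(.432,.092),.05,.03,.047),("stgrip",(.608,.265),.05,.045,.065),("stamp",(.608,.265),.05,.012,.03)):
    print(nm,foot(W,near(W,c,r,lo,hi),lo,hi))
a=tgt(.6082,.2651,.16,103.3); b=tgt(.6082,.2651,.036,103.3,*a)
c=tgt(.6082,.2651,.17,103.3,*b)
l=unit(-88,113); print(l); d=tgt(*l,.17,95.25,*c)
```

```text
t 18.18 tcp [ 446.2 -221.1  192.2] ydir 5.2 tz [ 0.004 -0.003 -1.   ] gap 51.3 grip 0.0 F [ 0.3  0.1 -1.2] q6 0.85
mA (array([603. , 379.5]), array([ 16.9, 118.4]), 89.0, 369, np.float64(15.4))
mB (array([436.9, 236.6]), array([119.2,  73. ]), 14.1, 365, np.float64(15.9))
inkcap (array([432.2,  92.7]), array([26.9, 26.8]), 1.6, 138, np.float64(58.0))
ink (array([431.7,  92. ]), array([43.8, 43.8]), 74.2, 238, np.float64(39.2))
stgrip (array([608.3, 264.8]), array([39.5, 19.7]), 15.3, 148, np.float64(52.5))
stamp (array([608.4, 265. ]), array([60.6, 35.8]), 13.1, 247, np.float64(21.8))
turn/30deg [-0.     0.005 -3.269] shift/5cm [-5.401  8.707  0.608] q6 0.01
turn/30deg [0. 0. 0.] shift/5cm [0.   0.   2.48] q6 0.01
turn/30deg [0. 0. 0.] shift/5cm [ 0.    0.   -2.68] q6 0.01
[ 0.57162948 -0.09542619]
turn/30deg [0.    0.    0.268] shift/5cm [ 1.388 -7.113  0.   ] q6 -0.43
```

View pics/t2.png

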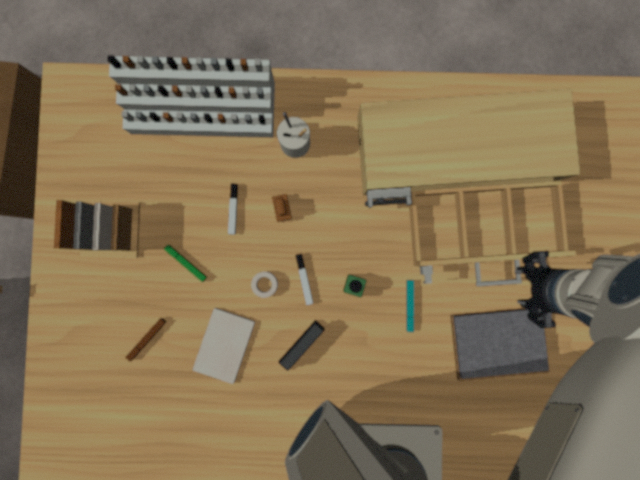

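The drawer is fully open with three empty bins (columns 415–565, rows 190–260). The bolt is drawn, and the only loose stock is the stamp, the ink and two markers. Fetching the stamp.

Call:
{"fn": "jog_arm", "kwargs": {"plan": [[0, 0, 0, 0, 0, -0.297, 0.6], [0, 0, 0, 0, 0, -0.297, 0.6], [0, 0, 0, 0, 0, -0.297, 0.6], [0, 0, 0, 0, 0, -0.297, 0.6], [0, 0, 0, 0, 0, -0.297, 0.6], [0, 0, 0, 0, 0, -0.297, 0.6], [0, 0, 0, 0, 0, -0.297, 0.6], [0, 0, 0, 0, 0, -0.297, 0.6], [0, 0, 0, 0, 0, -0.297, 0.6], [0, 0, 0, 0, 0, -0.297, 0.6], [0, 0, 0, 0, 0, -0.297, 0.6]]}}

```text
t: 19.6
ee_pos: [0.4446, -0.22, 0.188]
orientation: [0.37, -3.118, -0.003]
wrist_force: [0.5, -1.0, -0.3]
finger_gap: 0.0513
grip_force: 0.0
```

Call:
{"fn": "jog_arm", "kwargs": {"plan": [[-0.3, 0.484, 0, 0, 0, 0, 0.6], [-0.3, 0.484, 0, 0, 0, 0, 0.6], [-0.3, 0.484, 0, 0, 0, 0, 0.6], [-0.3, 0.484, 0, 0, 0, 0, 0.6], [-0.3, 0.484, 0, 0, 0, 0, 0.6], [-0.3, 0.484, 0, 0, 0, 0, 0.6], [-0.3, 0.484, 0, 0, 0, 0, 0.6], [-0.3, 0.484, 0, 0, 0, 0, 0.6], [-0.3, 0.484, 0, 0, 0, 0, 0.6], [-0.3, 0.484, 0, 0, 0, 0, 0.6], [-0.3, 0.484, 0, 0, 0, 0, 0.6], [-0.3, 0.484, 0, 0, 0, 0, 0.6], [-0.3, 0.484, 0, 0, 0, 0, 0.6], [-0.3, 0.484, 0, 0, 0, 0, 0.6], [-0.3, 0.484, 0, 0, 0, 0, 0.6], [-0.3, 0.484, 0, 0, 0, 0, 0.6], [-0.3, 0.484, 0, 0, 0, 0, 0.6], [-0.3, 0.484, 0, 0, 0, 0, 0.6], [0, 0, 0, 0, 0, 0, 0.6], [0, 0, 0, 0, 0, 0, 0.6]]}}

```text
t: 22.1
ee_pos: [0.6079, 0.265, 0.1882]
orientation: [0.362, -3.119, 0.001]
wrist_force: [-0.1, -0.8, 0.1]
finger_gap: 0.0512
grip_force: 0.0
```

Run:
```python
from go import *
st();tgt(.6082,.2651,.036,103.3)
```

```text
t 22.1 tcp [607.9 265.  188.2] ydir 103.2 tz [-0.002 -0.001 -1.   ] gap 51.2 grip 0.0 F [-0.1 -0.8  0.1] q6 0.05
turn/30deg [-0.001 -0.004 -0.002] shift/5cm [-0.007  0.     3.045] q6 0.05
```

Aligned, so I'll descend, grip and lift.

Call:
{"fn": "jog_arm", "kwargs": {"plan": [[0, 0, 0.5, 0, 0, 0, 0.6], [0, 0, 0.5, 0, 0, 0, 0.6], [0, 0, 0.5, 0, 0, 0, 0.6], [0, 0, 0.5, 0, 0, 0, 0.6], [0, 0, 0.4, 0, 0, 0, 0.6], [0, 0, 0.35, 0, 0, 0, 0.6], [0, 0, 0.29, 0, 0, 0, 0.6], [0, 0, 0, 0, 0, 0, 0.6], [0, 0, 0, 0, 0, 0, 0], [0, 0, 0, 0, 0, 0, 0], [0, 0, 0, 0, 0, 0, 0], [0, 0, 0, 0, 0, 0, 0], [0, 0, 0, 0, 0, 0, 0], [0, 0, 0, 0, 0, 0, 0], [0, 0, -0.3, 0, 0, 0, 0], [0, 0, -0.6, 0, 0, 0, 0], [0, 0, -0.6, 0, 0, 0, 0], [0, 0, -0.6, 0, 0, 0, 0], [0, 0, -0.6, 0, 0, 0.268, 0], [0, 0, 0, 0, 0, 0, 0]], "force": 45}}

```text
t: 24.6
ee_pos: [0.6093, 0.2659, 0.1757]
orientation: [-0.142, 3.134, 0.002]
wrist_force: [-0.2, 0.2, -0.8]
finger_gap: 0.0192
grip_force: 44.5
```

Run:
```python
from go import *
st();l=unit(-88,113);a=tgt(*l,.171,95.25)
```

```text
t 24.6 tcp [609.3 265.9 175.7] ydir 95.2 tz [ 0.005  0.001 -1.   ] gap 19.2 grip 44.5 F [-0.2  0.2 -0.8] q6 0.19
turn/30deg [ 0.002  0.009 -0.002] shift/5cm [ 1.411 -7.127  0.093] q6 -0.38
```

Call:
{"fn": "jog_arm", "kwargs": {"plan": [[0.094, -0.475, 0, 0, 0, 0, 0], [0.094, -0.475, 0, 0, 0, 0, 0], [0.094, -0.475, 0, 0, 0, 0, 0], [0.094, -0.475, 0, 0, 0, 0, 0], [0.094, -0.475, 0, 0, 0, 0, 0], [0.094, -0.475, 0, 0, 0, 0, 0], [0.094, -0.475, 0, 0, 0, 0, 0], [0.094, -0.475, 0, 0, 0, 0, 0], [0.094, -0.475, 0, 0, 0, 0, 0], [0.094, -0.475, 0, 0, 0, 0, 0], [0.094, -0.475, 0, 0, 0, 0, 0], [0.094, -0.475, 0, 0, 0, 0, 0], [0.094, -0.475, 0, 0, 0, 0, 0], [0.094, -0.475, 0, 0, 0, 0, 0], [0.094, -0.475, 0, 0, 0, 0, 0], [0, 0, 0, 0, 0, 0, 0], [0, 0, 0, 0, 0, 0, 0]]}}

```text
t: 26.72
ee_pos: [0.5699, -0.096, 0.1724]
orientation: [0.141, -3.138, -0.001]
wrist_force: [-0.1, -0.2, -0.4]
finger_gap: 0.0193
grip_force: 44.5
```

Run:
```python
from go import *
from meas import near
st();l=unit(-88,113);a=tgt(*l,.053,95.25)
p=ctrl.read_camera("top"); W=cloud(p)
# drawer walls check, unit coords
q=W[near(W,unit(-88,0),.25,.045,.058)]*1000; c,s=np.cos(YAW),np.sin(YAW); d=q[:,:2]-U0
u=c*d[:,0]+s*d[:,1]; v=-s*d[:,0]+c*d[:,1]
m=(u<-40)&(u>-150); h,e=np.histogram(v[m],bins=np.arange(-200,200,4)); print([(int(x),int(n)) for x,n in zip(e,h) if n>8])
```

```text
t 26.73 tcp [569.9 -96.  172.4] ydir 95.2 tz [-0.  0. -1.] gap 19.3 grip 44.5 F [-0.1 -0.2 -0.4] q6 -0.4
turn/30deg [ 0.001 -0.    -0.003] shift/5cm [-0.035  0.008  2.388] q6 -0.4
[(52, 11), (56, 28), (60, 33), (160, 26), (164, 89), (168, 81)]
```

Call:
{"fn": "jog_arm", "kwargs": {"plan": [[-0.035, 0, 0.4, 0, 0, 0, 0], [0, 0, 0.5, 0, 0, 0, 0], [0, 0, 0.5, 0, 0, 0, 0], [0, 0, 0.4, 0, 0, 0, 0], [0, 0, 0.3, 0, 0, 0, 0], [0, 0, 0.15, 0, 0, 0, 0], [0, 0, 0.1, 0, 0, 0, 0], [0, 0, 0, 0, 0, 0, 0], [0, 0, 0, 0, 0, 0, 0.45], [0, 0, 0, 0, 0, 0, 0.45], [0, 0, 0, 0, 0, 0, 0.45], [0, 0, -0.2, 0, 0, 0, 0.45], [0, 0, -0.5, 0, 0, 0, 0.45], [0, 0, -0.6, 0, 0, 0, 0.45], [0, 0, -0.6, 0, 0, 0, 0.45], [0, 0, -0.6, 0, 0, 0, 0.85], [0, 0, 0, 0, 0, 0, 0.85]]}}

```text
t: 28.9
ee_pos: [0.5732, -0.0958, 0.183]
orientation: [-0.142, 3.134, -0.003]
wrist_force: [-0.2, 0.6, 0.2]
finger_gap: 0.072
grip_force: 0.0
```

Run:
```python
from go import *
from meas import near
st()
p=ctrl.read_camera("top"); W=cloud(p)
print("ink",foot(W,near(W,(.432,.092),.09,.05,.07),.05,.07),foot(W,near(W,(.432,.092),.05,.03,.047),.03,.047))
a=tgt(.432,.0925,.17,74.2); a2=tgt(.432,.0925,.17,-15.8)
p=ctrl.read_camera("scene"); W=cloud(p); save(p,"s3.png",(140,200,380,380),3.3)
print("stamp in bin",foot(W,near(W,unit(-88,113),.05,.06,.08),.06,.08))
```

```text
t 28.9 tcp [573.2 -95.8 183. ] ydir 95.2 tz [ 0.005 -0.002 -1.   ] gap 72.0 grip 0.0 F [-0.2  0.6  0.2] q6 -0.4
ink (array([432.3,  92.6]), array([26.7, 27. ]), 0.7, 137, np.float64(57.7)) (array([431.6,  92.1]), array([44.2, 43.7]), 74.6, 237, np.float64(39.6))
turn/30deg [-0.001  0.005  0.7  ] shift/5cm [3.73  2.855 0.227] q6 0.34
turn/30deg [-0.004  0.003 -2.3  ] shift/5cm [-2.855  3.73   0.227] q6 -1.23
stamp in bin (array([574.2, -95.2]), array([42.7, 20.2]), 5.8, 101, np.float64(68.4))
```

View pics/s3.png

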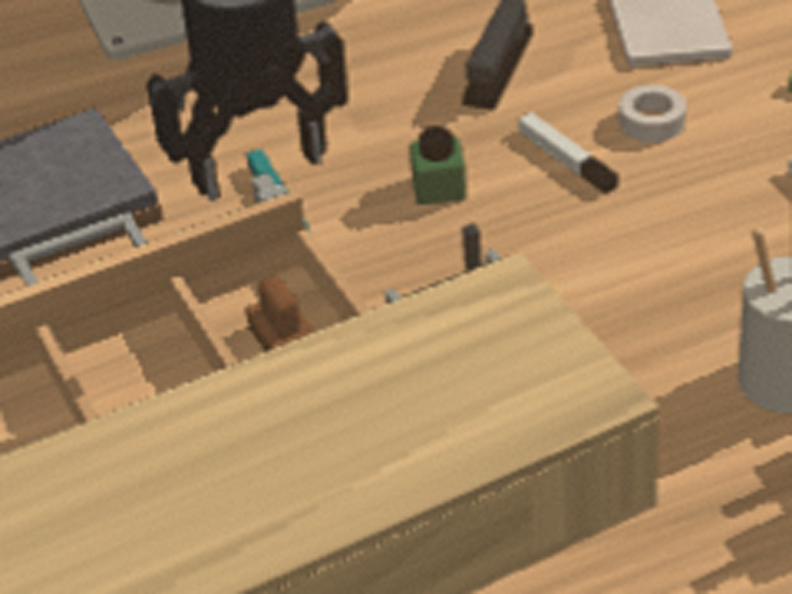

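The stamp stands in the left bin (crop (275,315)). Next is the ink bottle at crop (437,165).

Call:
{"fn": "jog_arm", "kwargs": {"plan": [[0, 0, 0, 0, 0, -0.288, 0.85], [0, 0, 0, 0, 0, -0.288, 0.85], [0, 0, 0, 0, 0, -0.288, 0.85], [0, 0, 0, 0, 0, -0.288, 0.85], [0, 0, 0, 0, 0, -0.288, 0.85], [0, 0, 0, 0, 0, -0.288, 0.85], [0, 0, 0, 0, 0, -0.288, 0.85], [0, 0, 0, 0, 0, -0.288, 0.85], [-0.32, 0.415, 0, 0, 0, 0, 0.85], [-0.32, 0.415, 0, 0, 0, 0, 0.85], [-0.32, 0.415, 0, 0, 0, 0, 0.85], [-0.32, 0.415, 0, 0, 0, 0, 0.85], [-0.32, 0.415, 0, 0, 0, 0, 0.85], [-0.32, 0.415, 0, 0, 0, 0, 0.85], [-0.32, 0.415, 0, 0, 0, 0, 0.85], [-0.32, 0.415, 0, 0, 0, 0, 0.85], [-0.32, 0.415, 0, 0, 0, 0, 0.85], [0, 0, 0, 0, 0, 0, 0.85], [0, 0, 0, 0, 0, 0, 0.85]]}}

```text
t: 31.38
ee_pos: [0.4314, 0.0937, 0.18]
orientation: [-1.898, 2.503, -0.001]
wrist_force: [0.2, -0.2, -0.5]
finger_gap: 0.072
grip_force: 0.0
```

Run:
```python
from go import *
from meas import near
st()
tgt(.432,.0925,.028,-15.6)
p=ctrl.read_camera("scene");W=cloud(p); print("ink side cam",foot(W,near(W,(.436,.092),.09,.05,.064),.05,.064))
```

```text
t 31.38 tcp [431.4  93.7 180. ] ydir 164.4 tz [ 0. -0. -1.] gap 72.0 grip 0.0 F [ 0.2 -0.2 -0.5] q6 -1.27
turn/30deg [-0.001 -0.    -0.002] shift/5cm [ 0.02  -0.017  3.041] q6 -1.28
ink side cam (array([433.8,  92.2]), array([30.5, 32.4]), 38.5, 81, np.float64(56.8))
```

Call:
{"fn": "jog_arm", "kwargs": {"plan": [[0.02, -0.017, 0.5, 0, 0, 0, 0.85], [0, 0, 0.5, 0, 0, 0, 0.85], [0, 0, 0.5, 0, 0, 0, 0.85], [0, 0, 0.5, 0, 0, 0, 0.85], [0, 0, 0.4, 0, 0, 0, 0.85], [0, 0, 0.35, 0, 0, 0, 0.85], [0, 0, 0.29, 0, 0, 0, 0.85], [0, 0, 0, 0, 0, 0, 0.85], [0, 0, 0, 0, 0, 0, 0], [0, 0, 0, 0, 0, 0, 0], [0, 0, 0, 0, 0, 0, 0], [0, 0, 0, 0, 0, 0, 0], [0, 0, 0, 0, 0, 0, 0], [0, 0, -0.3, 0, 0, 0, 0], [0, 0, -0.6, 0, 0, 0, 0], [0, 0, -0.6, 0, 0, 0, 0], [0, 0, -0.6, 0, 0, 0, 0], [0, 0, -0.6, 0, 0, 0, 0], [0, 0, 0, 0, 0, 0, 0]], "force": 45}}

```text
t: 33.8
ee_pos: [0.4328, 0.0925, 0.1648]
orientation: [-1.896, 2.501, -0.004]
wrist_force: [0.4, -0.6, -1.4]
finger_gap: 0.0433
grip_force: 46.5
```

Run:
```python
from go import *
st();l=unit(-88,5);a=tgt(*l,.165,5.25); tgt(*l,.045,5.25,*a)
```

```text
t 33.8 tcp [432.8  92.5 164.8] ydir 164.3 tz [ 0.004  0.    -1.   ] gap 43.3 grip 46.5 F [ 0.4 -0.6 -1.4] q6 -1.28
turn/30deg [1.000e-03 1.100e-02 5.302e+00] shift/5cm [-6.157e+00  2.421e+00 -4.000e-03] q6 0.95
turn/30deg [0. 0. 0.] shift/5cm [0.  0.  2.4] q6 0.95
```

Call:
{"fn": "jog_arm", "kwargs": {"plan": [[0, 0, 0, 0, 0, -0.233, 0], [0, 0, 0, 0, 0, -0.233, 0], [0, 0, 0, 0, 0, -0.233, 0], [0.44, -0.173, 0, 0, 0, 0, 0], [0.44, -0.173, 0, 0, 0, 0, 0], [0.44, -0.173, 0, 0, 0, 0, 0], [0.44, -0.173, 0, 0, 0, 0, 0], [0.44, -0.173, 0, 0, 0, 0, 0], [0.44, -0.173, 0, 0, 0, 0, 0], [0.44, -0.173, 0, 0, 0, 0, 0], [0.44, -0.173, 0, 0, 0, 0, 0], [0.44, -0.173, 0, 0, 0, 0, 0], [0.44, -0.173, 0, 0, 0, 0, 0], [0.44, -0.173, 0, 0, 0, 0, 0], [0.44, -0.173, 0, 0, 0, 0, 0], [0.44, -0.173, 0, 0, 0, 0, 0], [0.44, -0.173, 0, 0, 0, 0, 0], [0, 0, 0, 0, 0, 0, 0], [0, 0, 0, 0, 0, 0, 0]]}}

```text
t: 36.17
ee_pos: [0.5806, -0.2032, 0.1627]
orientation: [2.321, -2.117, -0.001]
wrist_force: [-0.0, -0.4, -2.3]
finger_gap: 0.043
grip_force: 46.4
```

Run:
```python
from go import *
st();l=unit(-88,5);print(l)
```

```text
t 36.17 tcp [ 580.6 -203.2  162.7] ydir -174.7 tz [-0.001  0.    -1.   ] gap 43.0 grip 46.4 F [-0.  -0.4 -2.3] q6 -2.14
[ 0.58151166 -0.20297312]
```

Call:
{"fn": "jog_arm", "kwargs": {"plan": [[0, 0, 0.4, 0, 0, 0, 0], [0, 0, 0.5, 0, 0, 0, 0], [0, 0, 0.5, 0, 0, 0, 0], [0, 0, 0.4, 0, 0, 0, 0], [0, 0, 0.3, 0, 0, 0, 0], [0, 0, 0.15, 0, 0, 0, 0], [0, 0, 0.09, 0, 0, 0, 0], [0, 0, 0, 0, 0, 0, 0], [0, 0, 0, 0, 0, 0, 0.8], [0, 0, 0, 0, 0, 0, 0.8], [0, 0, 0, 0, 0, 0, 0.8], [0, 0, -0.2, 0, 0, 0, 0.8], [0, 0, -0.5, 0, 0, 0, 0.8], [0, 0, -0.6, 0, 0, 0, 0.8], [0, 0, -0.6, 0, 0, 0, 0.8], [0, 0, -0.6, 0, 0, 0, 0.6], [0, 0, 0, 0, 0, 0, 0.6]]}}

```text
t: 38.3
ee_pos: [0.5818, -0.2036, 0.1742]
orientation: [-2.321, 2.116, -0.008]
wrist_force: [-0.7, 0.1, -1.3]
finger_gap: 0.0515
grip_force: 0.0
```

Run:
```python
from go import *
from meas import near
st()
p=ctrl.read_camera("top"); W=cloud(p)
print("mB", foot(W,near(W,(.4437,.209),.065,.008,.03)&(W[...,1]<.258),.008,.03)); print("mA",foot(W,near(W,(.603,.3795),.075,.008,.03),.008,.03))
p2=ctrl.read_camera("scene"); W=cloud(p2)
print("ink in bin",foot(W,near(W,unit(-88,5),.06,.066,.08),.066,.08),"stamp",foot(W,near(W,unit(-88,113),.05,.06,.08),.06,.08))
tgt(.4437,.209,.18,104.2)
```

```text
t 38.3 tcp [ 581.8 -203.6  174.2] ydir -174.7 tz [ 0.005 -0.002 -1.   ] gap 51.5 grip 0.0 F [-0.7  0.1 -1.3] q6 -2.14
mB (array([443.7, 208.9]), array([119.2,  16.3]), 14.3, 360, np.float64(16.0))
mA (array([602.7, 379.4]), array([ 16.9, 117.7]), 89.2, 372, np.float64(15.4))
ink in bin (array([ 583.4, -203.1]), array([29.4, 32.3]), 55.3, 113, np.float64(73.5)) stamp (array([574.3, -95.7]), array([40.6, 19.6]), 5.1, 100, np.float64(68.6))
turn/30deg [-1.000e-03  0.000e+00  2.703e+00] shift/5cm [ 0.636  8.662 -0.175] q6 0.06
```

Call:
{"fn": "jog_arm", "kwargs": {"plan": [[0, 0, 0, 0, 0, 0.3, 0.5], [0, 0, 0, 0, 0, 0.3, 0.5], [0, 0, 0, 0, 0, 0.3, 0.5], [0, 0, 0, 0, 0, 0.3, 0.5], [0, 0, 0, 0, 0, 0.3, 0.5], [0, 0, 0, 0, 0, 0.3, 0.5], [0, 0, 0, 0, 0, 0.3, 0.5], [0, 0, 0, 0, 0, 0.3, 0.5], [0, 0, 0, 0, 0, 0.3, 0.5], [0, 0, 0, 0, 0, 0, 0.5]]}}

```text
t: 39.65
ee_pos: [0.5804, -0.2029, 0.1699]
orientation: [0.392, -3.115, -0.002]
wrist_force: [0.3, -1.1, 0.5]
finger_gap: 0.0425
grip_force: 0.0
```

Call:
{"fn": "jog_arm", "kwargs": {"plan": [[0.035, 0.481, 0, 0, 0, 0, 0.5], [0.035, 0.481, 0, 0, 0, 0, 0.5], [0.035, 0.481, 0, 0, 0, 0, 0.5], [0.035, 0.481, 0, 0, 0, 0, 0.5], [0.035, 0.481, 0, 0, 0, 0, 0.5], [0.035, 0.481, 0, 0, 0, 0, 0.5], [0.035, 0.481, 0, 0, 0, 0, 0.5], [0.035, 0.481, 0, 0, 0, 0, 0.5], [0.035, 0.481, 0, 0, 0, 0, 0.5], [0.035, 0.481, 0, 0, 0, 0, 0.5], [0.035, 0.481, 0, 0, 0, 0, 0.5], [0.035, 0.481, 0, 0, 0, 0, 0.5], [0.035, 0.481, 0, 0, 0, 0, 0.5], [0.035, 0.481, 0, 0, 0, 0, 0.5], [0.035, 0.481, 0, 0, 0, 0, 0.5], [0.035, 0.481, 0, 0, 0, 0, 0.5], [0.035, 0.481, 0, 0, 0, 0, 0.5], [0.035, 0.481, 0, 0, 0, 0, 0.5], [0, 0, 0, 0, 0, 0, 0.5], [0, 0, 0, 0, 0, 0, 0.5]]}}

```text
t: 42.15
ee_pos: [0.4432, 0.2087, 0.171]
orientation: [-0.392, 3.117, -0.0]
wrist_force: [0.1, 0.3, -1.0]
finger_gap: 0.0427
grip_force: 0.0
```

Run:
```python
from go import *
from meas import near
st()
p=ctrl.read_camera("scene"); W=cloud(p)
print("mB", foot(W,near(W,(.447,.209),.06,.013,.025)&(W[...,1]<.255),.013,.025))
tgt(.4437,.209,.014,104.2)
```

```text
t 42.15 tcp [443.2 208.7 171. ] ydir 104.3 tz [ 0. -0. -1.] gap 42.7 grip 0.0 F [ 0.1  0.3 -1. ] q6 0.02
mB (array([447.2, 208.9]), array([116.3,  19.5]), 14.2, 155, np.float64(16.3))
turn/30deg [-0.     0.     0.003] shift/5cm [-0.008  0.01   3.14 ] q6 0.02
```

Call:
{"fn": "jog_arm", "kwargs": {"plan": [[0, 0, 0.5, 0, 0, 0, 0.5], [0, 0, 0.5, 0, 0, 0, 0.5], [0, 0, 0.5, 0, 0, 0, 0.5], [0, 0, 0.5, 0, 0, 0, 0.5], [0, 0, 0.5, 0, 0, 0, 0.5], [0, 0, 0.35, 0, 0, 0, 0.5], [0, 0, 0.29, 0, 0, 0, 0.5], [0, 0, 0, 0, 0, 0, 0.5], [0, 0, 0, 0, 0, 0, 0], [0, 0, 0, 0, 0, 0, 0], [0, 0, 0, 0, 0, 0, 0], [0, 0, 0, 0, 0, 0, 0], [0, 0, 0, 0, 0, 0, 0], [0, 0, -0.3, 0, 0, 0, 0], [0, 0, -0.6, 0, 0, 0, 0], [0, 0, -0.6, 0, 0, 0, 0], [0, 0, -0.6, 0, 0, 0, 0], [0, 0, -0.6, 0, 0, 0.295, 0], [0, 0, 0, 0, 0, 0, 0]], "force": 45}}

```text
t: 44.58
ee_pos: [0.4445, 0.209, 0.1512]
orientation: [-0.147, 3.134, 0.002]
wrist_force: [0.2, 0.6, 0.1]
finger_gap: 0.0147
grip_force: 44.0
```

Run:
```python
from go import *
st();l=unit(-88,-132);a=tgt(*l,.15,95.25); print(l)
```

```text
t 44.58 tcp [444.5 209.  151.2] ydir 95.4 tz [ 0.004  0.001 -1.   ] gap 14.7 grip 44.0 F [0.2 0.6 0.1] q6 0.17
turn/30deg [0.002 0.008 0.005] shift/5cm [ -1.975 -11.196   0.023] q6 -0.78
[ 0.59404738 -0.33939839]
```

Call:
{"fn": "jog_arm", "kwargs": {"plan": [[-0.11, -0.619, 0, 0, 0, 0, 0], [-0.11, -0.619, 0, 0, 0, 0, 0], [-0.11, -0.619, 0, 0, 0, 0, 0], [-0.11, -0.619, 0, 0, 0, 0, 0], [-0.11, -0.619, 0, 0, 0, 0, 0], [-0.11, -0.619, 0, 0, 0, 0, 0], [-0.11, -0.619, 0, 0, 0, 0, 0], [-0.11, -0.619, 0, 0, 0, 0, 0], [-0.11, -0.619, 0, 0, 0, 0, 0], [-0.11, -0.619, 0, 0, 0, 0, 0], [-0.11, -0.619, 0, 0, 0, 0, 0], [-0.11, -0.619, 0, 0, 0, 0, 0], [-0.11, -0.619, 0, 0, 0, 0, 0], [-0.11, -0.619, 0, 0, 0, 0, 0], [-0.11, -0.619, 0, 0, 0, 0, 0], [-0.11, -0.619, 0, 0, 0, 0, 0], [-0.11, -0.619, 0, 0, 0, 0, 0], [-0.11, -0.619, 0, 0, 0, 0, 0], [0, 0, 0, 0, 0, 0, 0], [0, 0, 0, 0, 0, 0, 0]]}}

```text
t: 47.08
ee_pos: [0.5944, -0.336, 0.148]
orientation: [0.15, -3.137, -0.002]
wrist_force: [0.5, -0.1, -0.7]
finger_gap: 0.0147
grip_force: 44.0
```

Run:
```python
from go import *
from meas import near
st();l=unit(-88,-130);a=tgt(*l,.032,95.25); print(l)
p=ctrl.read_camera("top"); W=cloud(p)
c,s=np.cos(YAW),np.sin(YAW); q=W[near(W,unit(-88,-108),.2,.10,.16)]
p=ctrl.read_camera("scene"); save(p,"s4.png",(60,240,300,420),3.3)
```

```text
t 47.08 tcp [ 594.4 -336.   148. ] ydir 95.5 tz [-0.001  0.001 -1.   ] gap 14.7 grip 44.0 F [ 0.5 -0.1 -0.7] q6 -0.73
turn/30deg [ 0.003 -0.002  0.008] shift/5cm [ 0.012 -0.027  2.32 ] q6 -0.73
[ 0.59386438 -0.33740678]
```

View pics/s4.png

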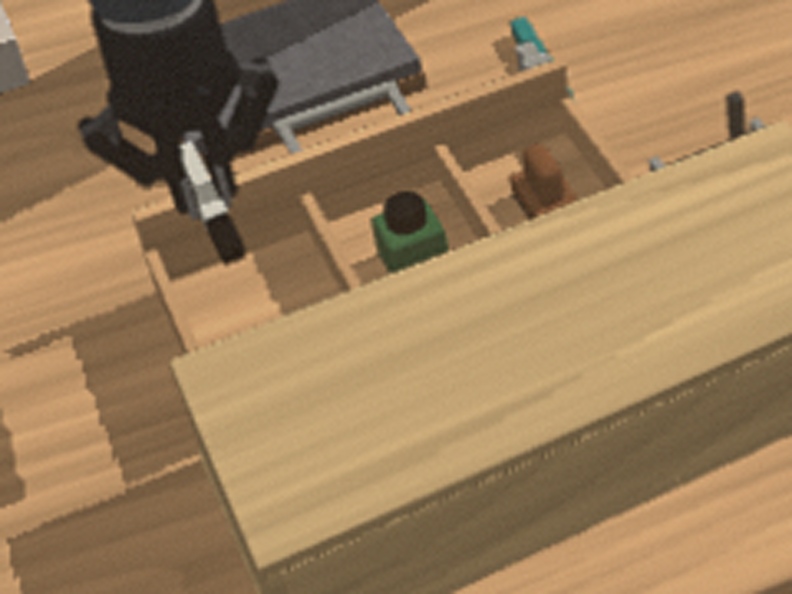

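The marker is held level over the right bin (crop (210,200)). The ink (408,230) and stamp (543,180) stand in their bins.

Call:
{"fn": "jog_arm", "kwargs": {"plan": [[0.012, -0.027, 0.4, 0, 0, 0, 0], [0, 0, 0.5, 0, 0, 0, 0], [0, 0, 0.5, 0, 0, 0, 0], [0, 0, 0.4, 0, 0, 0, 0], [0, 0, 0.3, 0, 0, 0, 0], [0, 0, 0.15, 0, 0, 0, 0], [0, 0, 0.06, 0, 0, 0, 0], [0, 0, 0, 0, 0, 0, 0], [0, 0, 0, 0, 0, 0, 0.28], [0, 0, 0, 0, 0, 0, 0.28], [0, 0, 0, 0, 0, 0, 0.28], [0, 0, -0.2, 0, 0, 0, 0.28], [0, 0, -0.5, 0, 0, 0, 0.28], [0, 0, -0.6, 0, 0, 0, 0.28], [0, 0, -0.6, 0, 0, 0, 0.28], [0, 0, -0.6, 0, 0, 0, 0.5], [0, 0, -0.6, 0, 0, 0, 0.5], [0, 0, 0, 0, 0, 0, 0.5]]}}

```text
t: 49.42
ee_pos: [0.5951, -0.3386, 0.192]
orientation: [-0.149, 3.134, -0.005]
wrist_force: [-0.1, -0.1, -0.6]
finger_gap: 0.0427
grip_force: 0.0
```

Run:
```python
from go import *
from meas import near
st()
p=ctrl.read_camera("top"); W=cloud(p)
m=near(W,(.603,.3795),.12,.008,.03); n,l,ss,_=cv2.connectedComponentsWithStats(m.astype(np.uint8))
for k in range(1,n):
    if ss[k,4]>100: r=foot(W,l==k,.008,.03); print("mA",r)
tgt(.603,.3795,.18,r[2]+(90 if r[1][0]>r[1][1] else 0))
p=ctrl.read_camera("scene"); W=cloud(p)
c,s=np.cos(YAW),np.sin(YAW); q=W[near(W,unit(-88,-108),.09,.024,.042)]*1000; d=q[:,:2]-U0
u=c*d[:,0]+s*d[:,1]; v=-s*d[:,0]+c*d[:,1]; k=(v>-150)&(v<-60)&(u<-20)&(u>-155)
print("marker in bin u",np.percentile(u[k],[2,50,98]),"v",np.percentile(v[k],[2,50,98]),k.sum())
```

```text
t 49.42 tcp [ 595.1 -338.6  192. ] ydir 95.4 tz [ 0.004 -0.003 -1.   ] gap 42.7 grip 0.0 F [-0.1 -0.1 -0.6] q6 -0.73
mA (array([602.6, 379.7]), array([ 17.1, 117.6]), 89.1, 371, np.float64(15.8))
turn/30deg [-0.003  0.004  0.211] shift/5cm [ 0.059 14.355  0.201] q6 0.45
marker in bin u [-141.86949145 -105.24318075  -70.62137275] v [-138.44219319 -131.01176601 -122.66012492] 163
```

Call:
{"fn": "jog_arm", "kwargs": {"plan": [[0, 0, 0, 0, 0, 0.211, 0.5], [0, 0.4, 0, 0, 0, 0, 0.5], [0.003, 0.8, 0, 0, 0, 0, 0.5], [0.003, 0.8, 0, 0, 0, 0, 0.5], [0.003, 0.8, 0, 0, 0, 0, 0.5], [0.003, 0.8, 0, 0, 0, 0, 0.5], [0.003, 0.8, 0, 0, 0, 0, 0.5], [0.003, 0.8, 0, 0, 0, 0, 0.5], [0.003, 0.8, 0, 0, 0, 0, 0.5], [0.003, 0.8, 0, 0, 0, 0, 0.5], [0.003, 0.8, 0, 0, 0, 0, 0.5], [0.003, 0.8, 0, 0, 0, 0, 0.5], [0.003, 0.8, 0, 0, 0, 0, 0.5], [0.003, 0.8, 0, 0, 0, 0, 0.5], [0.003, 0.8, 0, 0, 0, 0, 0.5], [0.003, 0.8, 0, 0, 0, 0, 0.5], [0.003, 0.8, 0, 0, 0, 0, 0.5], [0.003, 0.8, 0, 0, 0, 0, 0.5], [0, 0.35, 0, 0, 0, 0, 0.5], [0, 0, 0, 0, 0, 0, 0.5]]}}

```text
t: 52.02
ee_pos: [0.6015, 0.3405, 0.1877]
orientation: [-0.02, -3.14, 0.001]
wrist_force: [0.3, -0.5, 0.1]
finger_gap: 0.0425
grip_force: 0.0
```

Run:
```python
from go import *
from meas import near
p=ctrl.read_camera("scene"); W=cloud(p)
print("mA scene",foot(W,near(W,(.606,.3795),.075,.013,.03)&(W[...,1]<.41),.013,.03))
st();tgt(.603,.3796,.014,89.1)
```

```text
mA scene (array([608.2, 378.3]), array([ 19.3, 122.9]), 89.2, 158, np.float64(16.3))
t 52.08 tcp [601.9 339.4 188. ] ydir 89.2 tz [-0.001 -0.001 -1.   ] gap 42.5 grip 0.0 F [ 0.7 -0.2  0. ] q6 0.41
turn/30deg [-0.001 -0.002  0.003] shift/5cm [-0.01   0.803  3.48 ] q6 0.46
```

Call:
{"fn": "jog_arm", "kwargs": {"plan": [[-0.01, 0.4, 0, 0, 0, 0, 0.5], [0, 0.4, 0.2, 0, 0, 0, 0.5], [0, 0, 0.5, 0, 0, 0, 0.5], [0, 0, 0.5, 0, 0, 0, 0.5], [0, 0, 0.5, 0, 0, 0, 0.5], [0, 0, 0.5, 0, 0, 0, 0.5], [0, 0, 0.5, 0, 0, 0, 0.5], [0, 0, 0.48, 0, 0, 0, 0.5], [0, 0, 0.29, 0, 0, 0, 0.5], [0, 0, 0, 0, 0, 0, 0.5], [0, 0, 0, 0, 0, 0, 0], [0, 0, 0, 0, 0, 0, 0], [0, 0, 0, 0, 0, 0, 0], [0, 0, 0, 0, 0, 0, 0], [0, 0, 0, 0, 0, 0, 0], [0, 0, -0.3, 0, 0, 0, 0], [0, 0, -0.6, 0, 0, 0, 0], [0, 0, -0.6, 0, 0, 0, 0], [0, 0, -0.7, 0, 0, 0, 0], [0, 0, -0.6, 0, 0, -0.205, 0]]}}

```text
t: 54.58
ee_pos: [0.6036, 0.3794, 0.1574]
orientation: [-0.147, 3.137, 0.001]
wrist_force: [-0.0, -0.1, 0.4]
finger_gap: 0.0146
grip_force: 44.6
```

Run:
```python
from go import *
st();l=unit(-88,-88);a=tgt(*l,.15,95.25); print(l)
```

```text
t 54.58 tcp [603.6 379.4 157.4] ydir 95.4 tz [ 0.001  0.    -1.   ] gap 14.6 grip 44.6 F [-0.  -0.1  0.4] q6 0.35
turn/30deg [0.001 0.002 0.004] shift/5cm [  1.506 -13.418   0.149] q6 -0.67
[ 0.59002131 -0.29558298]
```

Call:
{"fn": "jog_arm", "kwargs": {"plan": [[0.084, -0.4, 0, 0, 0, 0, 0], [0.084, -0.766, 0, 0, 0, 0, 0], [0.084, -0.766, 0, 0, 0, 0, 0], [0.084, -0.766, 0, 0, 0, 0, 0], [0.084, -0.766, 0, 0, 0, 0, 0], [0.084, -0.766, 0, 0, 0, 0, 0], [0.084, -0.766, 0, 0, 0, 0, 0], [0.084, -0.766, 0, 0, 0, 0, 0], [0.084, -0.766, 0, 0, 0, 0, 0], [0.084, -0.766, 0, 0, 0, 0, 0], [0.084, -0.766, 0, 0, 0, 0, 0], [0.084, -0.766, 0, 0, 0, 0, 0], [0.084, -0.766, 0, 0, 0, 0, 0], [0.084, -0.766, 0, 0, 0, 0, 0], [0.084, -0.766, 0, 0, 0, 0, 0], [0.084, -0.766, 0, 0, 0, 0, 0], [0.084, -0.766, 0, 0, 0, 0, 0], [0.084, -0.766, 0, 0, 0, 0, 0], [0, 0, 0, 0, 0, 0, 0], [0, 0, 0, 0, 0, 0, 0]]}}

```text
t: 57.08
ee_pos: [0.5896, -0.2954, 0.1554]
orientation: [-0.144, 3.138, 0.0]
wrist_force: [-0.3, 0.2, 0.4]
finger_gap: 0.0143
grip_force: 44.6
```

Run:
```python
from go import *
p=ctrl.read_camera("scene"); save(p,"s5.png",(60,240,300,420),3.3)
st();l=unit(-88,-88);a=tgt(*l,.032,95.25)
```

```text
t 57.12 tcp [ 589.8 -294.9  155.4] ydir 95.3 tz [ 0.  0. -1.] gap 14.6 grip 44.6 F [ 1.1  0.6 -0.3] q6 -0.68
turn/30deg [0.    0.    0.001] shift/5cm [-0.004 -0.014  2.468] q6 -0.68
```

View pics/s5.png

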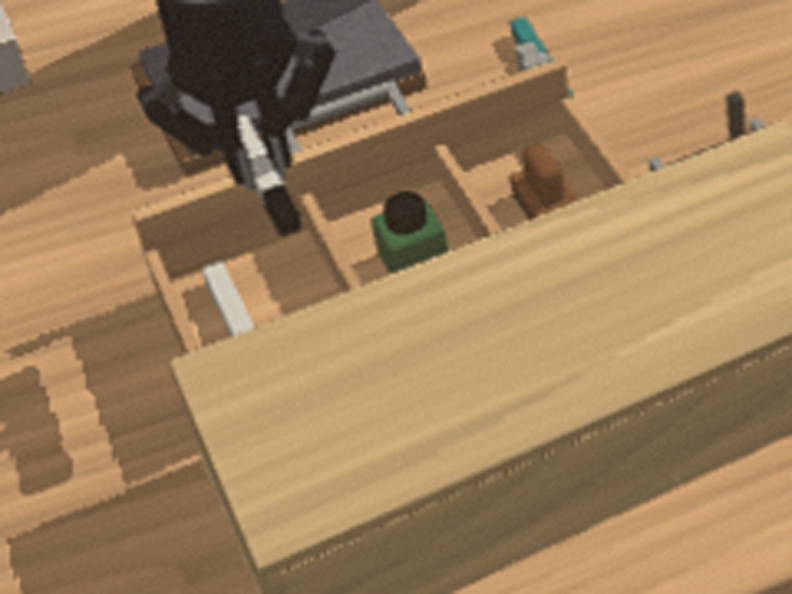

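The first marker lies in the right bin (crop (228,300)) and the second hangs level beside it (265,175). Lowering it.

Call:
{"fn": "jog_arm", "kwargs": {"plan": [[0, -0.014, 0.4, 0, 0, 0, 0], [0, 0, 0.5, 0, 0, 0, 0], [0, 0, 0.5, 0, 0, 0, 0], [0, 0, 0.5, 0, 0, 0, 0], [0, 0, 0.35, 0, 0, 0, 0], [0, 0, 0.15, 0, 0, 0, 0], [0, 0, 0.06, 0, 0, 0, 0], [0, 0, 0, 0, 0, 0, 0], [0, 0, 0, 0, 0, 0, 0.28], [0, 0, 0, 0, 0, 0, 0.28], [0, 0, 0, 0, 0, 0, 0.28], [0, 0, -0.2, 0, 0, 0, 0.28], [0, 0, -0.5, 0, 0, 0, 0.28], [0, 0, -0.6, 0, 0, 0, 0.28], [0, 0, -0.6, 0, 0, 0, 0.28], [0, 0, -0.6, 0, 0, 0, 0.28], [0, 0, 0, 0, 0, 0, 0.28]]}}

```text
t: 59.25
ee_pos: [0.5909, -0.2971, 0.1604]
orientation: [-0.144, 3.134, -0.005]
wrist_force: [-0.3, -0.8, -0.3]
finger_gap: 0.0237
grip_force: 0.0
```

Run:
```python
from go import *
from meas import near
st(); h=unit(-223,0); print(h); a=tgt(*h,.16,5.25); tgt(*h,.064,5.25,*a)
p=ctrl.read_camera("scene"); W=cloud(p)
c,s=np.cos(YAW),np.sin(YAW); q=W[near(W,unit(-88,-108),.09,.024,.042)]*1000; d=q[:,:2]-U0
u=c*d[:,0]+s*d[:,1]; v=-s*d[:,0]+c*d[:,1]
for lo,hi in ((-150,-110),(-108,-65)):
    k=(v>lo)&(v<hi)&(u<-20)&(u>-155); print(np.round(np.percentile(u[k],[2,98])),np.round(np.percentile(v[k],[2,50,98])),k.sum(),np.median(q[k,2]))
save(p,"s6.png",(60,240,300,420),3.3)
```

```text
t 59.25 tcp [ 590.9 -297.1  160.4] ydir 95.3 tz [ 0.004 -0.003 -1.   ] gap 23.7 grip 0.0 F [-0.3 -0.8 -0.3] q6 -0.68
[ 0.4475355  -0.22030486]
turn/30deg [1.0e-03 1.1e-02 3.0e+00] shift/5cm [ 1.792 -2.714  0.007] q6 0.89
turn/30deg [0. 0. 0.] shift/5cm [0.   0.   1.92] q6 0.89
[-142.  -69.] [-139. -131. -123.] 163 31.365725633049326
[-143.  -70.] [-96. -90. -83.] 140 31.973217988502576
```

View pics/s6.png

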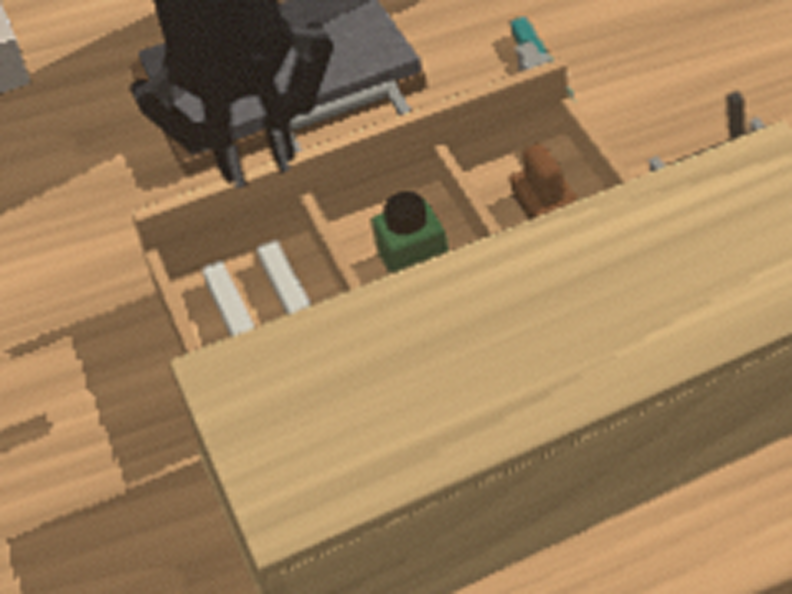

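Both markers lie flat in the right bin (228,300) and (283,275), clear of the dividers. The ink and stamp are in place. Now the handle.

Call:
{"fn": "jog_arm", "kwargs": {"plan": [[0, 0, 0, 0, 0, 0.3, 0.4], [0, 0, 0, 0, 0, 0.3, 0.4], [0, 0, 0, 0, 0, 0.3, 0.4], [0, 0, 0, 0, 0, 0.3, 0.4], [0, 0, 0, 0, 0, 0.3, 0.4], [0, 0, 0, 0, 0, 0.3, 0.4], [0, 0, 0, 0, 0, 0.3, 0.4], [0, 0, 0, 0, 0, 0.3, 0.4], [0, 0, 0, 0, 0, 0.3, 0.4], [0, 0, 0, 0, 0, 0.3, 0.4], [0.3, -0.45, 0, 0, 0, 0, 0.4], [0.3, -0.45, 0, 0, 0, 0, 0.4], [0.3, -0.45, 0, 0, 0, 0, 0.4], [0.3, -0.45, 0, 0, 0, 0, 0.4], [0.3, -0.45, 0, 0, 0, 0, 0.4], [0.3, -0.45, 0, 0, 0, 0, 0.4], [0, 0, 0, 0, 0, 0, 0.4], [0, 0, 0, 0, 0, 0, 0.4]]}}

```text
t: 61.55
ee_pos: [0.4475, -0.2194, 0.1567]
orientation: [2.117, 2.321, 0.0]
wrist_force: [0.5, -0.2, 0.1]
finger_gap: 0.0341
grip_force: 0.0
```

Run:
```python
from go import *
st(); h=unit(-223,0); tgt(*h,.065,5.25)
```

```text
t 61.55 tcp [ 447.5 -219.4  156.7] ydir 5.2 tz [ 0. -0. -1.] gap 34.1 grip 0.0 F [ 0.5 -0.2  0.1] q6 0.85
turn/30deg [ 0.  0. -0.] shift/5cm [-1.700e-02 -1.000e-03  1.835e+00] q6 0.85
```

Call:
{"fn": "jog_arm", "kwargs": {"plan": [[-0.017, 0, 0.4, 0, 0, 0, 0.4], [0, 0, 0.4, 0, 0, 0, 0.4], [0, 0, 0.4, 0, 0, 0, 0.4], [0, 0, 0.3, 0, 0, 0, 0.4], [0, 0, 0.2, 0, 0, 0, 0.4], [0, 0, 0.13, 0, 0, 0, 0.4], [0, 0, 0, 0, 0, 0, 0.4], [0, 0, 0, 0, 0, 0, 0], [0, 0, 0, 0, 0, 0, 0], [0, 0, 0, 0, 0, 0, 0], [0, 0, 0, 0, 0, 0, 0], [0, 0, 0, 0, 0, 0, 0], [0, 0.03, 0, 0, 0, 0, 0], [0, 0.06, 0, 0, 0, 0, 0], [0, 0.1, 0, 0, 0, 0, 0], [0, 0.14, 0, 0, 0, 0, 0], [0, 0.17, 0, 0, 0, 0, 0], [0, 0.2, 0, 0, 0, 0, 0], [0, 0.2, 0, 0, 0, 0, 0], [0, 0.2, 0, 0, 0, 0, 0]], "force": 60}}

```text
t: 64.05
ee_pos: [0.5019, -0.2152, 0.0661]
orientation: [2.117, 2.32, -0.002]
wrist_force: [-2.7, -1.1, 9.2]
finger_gap: 0.0082
grip_force: 59.7
```

Call:
{"fn": "jog_arm", "kwargs": {"plan": [[0, 0.2, 0, 0, 0, 0, 0], [0, 0.2, 0, 0, 0, 0, 0], [0, 0.2, 0, 0, 0, 0, 0], [0, 0.2, 0, 0, 0, 0, 0], [0, 0.2, 0, 0, 0, 0, 0], [0, 0.2, 0, 0, 0, 0, 0], [0, 0.2, 0, 0, 0, 0, 0], [0, 0.2, 0, 0, 0, 0, 0], [0, 0.2, 0, 0, 0, 0, 0], [0, 0.2, 0, 0, 0, 0, 0], [0, 0.15, 0, 0, 0, 0, 0], [0, 0.1, 0, 0, 0, 0, 0], [0, 0.07, 0, 0, 0, 0, 0], [0, 0.05, 0, 0, 0, 0, 0], [0, 0.03, 0, 0, 0, 0, 0], [0, 0.02, 0, 0, 0, 0, 0], [0, 0, 0, 0, 0, 0, 0], [0, 0, 0, 0, 0, 0, 0]]}}

```text
t: 66.3
ee_pos: [0.6222, -0.2042, 0.0661]
orientation: [2.117, 2.32, -0.001]
wrist_force: [-2.4, 0.2, 7.8]
finger_gap: 0.0088
grip_force: 59.5
```

Run:
```python
from go import *
st(); tgt(.6222,-.2044,.065,5.25)
```

```text
t 66.3 tcp [ 622.2 -204.2   66.1] ydir 5.2 tz [-0.    -0.001 -1.   ] gap 8.8 grip 59.5 F [-2.4  0.2  7.8] q6 1.03
turn/30deg [-0.001  0.002 -0.   ] shift/5cm [-0.004 -0.     0.023] q6 1.03
```

Call:
{"fn": "jog_arm", "kwargs": {"plan": [[0, 0.02, 0, 0, 0, 0, 0], [0, 0.02, 0, 0, 0, 0, 0], [0, 0, 0, 0, 0, 0, 0]]}}

```text
t: 66.68
ee_pos: [0.6223, -0.2042, 0.0661]
orientation: [-2.117, -2.319, 0.006]
wrist_force: [-11.0, -1.2, 12.7]
finger_gap: 0.0087
grip_force: 60.3
```

Force rises to 11 N with no motion, so the drawer is against its stop and shut. Releasing, lifting and turning for the bolt.

Call:
{"fn": "jog_arm", "kwargs": {"plan": [[0, -0.02, 0, 0, 0, 0, 0], [0, -0.02, 0, 0, 0, 0, 0], [0, 0, 0, 0, 0, 0, 0.4], [0, 0, 0, 0, 0, 0, 0.4], [0, 0, 0, 0, 0, 0, 0.4], [0, 0, -0.3, 0, 0, 0, 0.4], [0, 0, -0.6, 0, 0, 0, 0.4], [0, 0, -0.6, 0, 0, 0, 0.4], [0, 0, -0.8, 0, 0, 0, 0.4], [0, 0, 0, 0, 0, -0.3, 0.4], [0, 0, 0, 0, 0, -0.3, 0.4], [0, 0, 0, 0, 0, -0.3, 0.4], [0, 0, 0, 0, 0, -0.3, 0.4], [0, 0, 0, 0, 0, -0.3, 0.4], [0, 0, 0, 0, 0, -0.3, 0.4], [0, 0, 0, 0, 0, -0.3, 0.4], [0, 0, 0, 0, 0, -0.3, 0.4], [0, 0, 0, 0, 0, -0.3, 0.4], [0, 0, 0, 0, 0, -0.3, 0.4]]}}

```text
t: 69.05
ee_pos: [0.6226, -0.2039, 0.1816]
orientation: [-0.152, 3.137, -0.001]
wrist_force: [-0.1, -0.1, -0.2]
finger_gap: 0.0338
grip_force: 0.0
```

Run:
```python
from go import *
from meas import near
st(); p=ctrl.read_camera("top"); W=cloud(p)
m=near(W,unit(-28,249),.035,.107,.125); print("knob",foot(W,m,.107,.125))
k=unit(-28,249); print(k); a=tgt(*k,.18,95.25); tgt(*k,.095,95.25,*a)
q=W[near(W,(.64,-.20),.09,.066,.078)]*1000; c,s=np.cos(YAW),np.sin(YAW); d=q[:,:2]-U0; u=c*d[:,0]+s*d[:,1]; print("handle front u",np.percentile(u,[1,5]))
```

```text
t 69.05 tcp [ 622.6 -203.9  181.6] ydir 95.6 tz [ 0.001 -0.    -1.   ] gap 33.8 grip 0.0 F [-0.1 -0.1 -0.2] q6 -0.54
knob (array([618.1,  46.2]), array([11.1, 10.7]), 88.3, 31, np.float64(112.8))
[0.61893356 0.04549338]
turn/30deg [-0.001  0.002  0.024] shift/5cm [-0.383  4.974  0.032] q6 -0.15
turn/30deg [0. 0. 0.] shift/5cm [0.  0.  1.7] q6 -0.15
handle front u [-52.9063324  -52.53583705]
```

Call:
{"fn": "jog_arm", "kwargs": {"plan": [[-0.038, 0.5, 0, 0, 0, 0.012, 0.4], [-0.038, 0.5, 0, 0, 0, 0, 0.4], [-0.038, 0.5, 0, 0, 0, 0, 0.4], [-0.038, 0.5, 0, 0, 0, 0, 0.4], [-0.038, 0.5, 0, 0, 0, 0, 0.4], [-0.038, 0.5, 0, 0, 0, 0, 0.4], [-0.038, 0.5, 0, 0, 0, 0, 0.4], [-0.038, 0.5, 0, 0, 0, 0, 0.4], [-0.038, 0.5, 0, 0, 0, 0, 0.4], [-0.038, 0.48, 0, 0, 0, 0, 0.4], [0, 0, 0, 0, 0, 0, 0.4], [0, 0, 0, 0, 0, 0, 0.4]]}}

```text
t: 70.6
ee_pos: [0.6199, 0.0461, 0.1806]
orientation: [-0.135, 3.139, -0.0]
wrist_force: [1.0, -0.0, -0.0]
finger_gap: 0.0344
grip_force: 0.0
```

Run:
```python
from go import *
st(); tgt(.6187,.0458,.095,95.25)
```

```text
t 70.6 tcp [619.9  46.1 180.6] ydir 94.9 tz [ 0. -0. -1.] gap 34.4 grip 0.0 F [ 1. -0. -0.] q6 -0.15
turn/30deg [-0.     0.    -0.011] shift/5cm [ 0.025 -0.004  1.713] q6 -0.15
```

Call:
{"fn": "jog_arm", "kwargs": {"plan": [[0.02, 0, 0.4, 0, 0, -0.011, 0.4], [0, 0, 0.4, 0, 0, 0, 0.4], [0, 0, 0.4, 0, 0, 0, 0.4], [0, 0, 0.3, 0, 0, 0, 0.4], [0, 0, 0.2, 0, 0, 0, 0.4], [0, 0, 0, 0, 0, 0, 0.4], [0, 0, 0, 0, 0, 0, 0], [0, 0, 0, 0, 0, 0, 0], [0, 0, 0, 0, 0, 0, 0], [0, 0, 0, 0, 0, 0, 0], [0, 0, 0, 0, 0, 0, 0], [0, 0, 0, 0, 0, 0, 0]], "force": 40}}

```text
t: 72.1
ee_pos: [0.6195, 0.0456, 0.0962]
orientation: [-0.143, 3.137, -0.001]
wrist_force: [-0.3, -2.4, 5.7]
finger_gap: 0.0113
grip_force: 41.3
```

Call:
{"fn": "jog_arm", "kwargs": {"plan": [[0, -0.1, 0, 0, 0, 0, 0], [0, -0.1, 0, 0, 0, 0, 0], [0, -0.1, 0, 0, 0, 0, 0], [0, -0.1, 0, 0, 0, 0, 0], [0, -0.1, 0, 0, 0, 0, 0], [0, -0.1, 0, 0, 0, 0, 0], [0, -0.1, 0, 0, 0, 0, 0], [0, -0.1, 0, 0, 0, 0, 0], [0, -0.1, 0, 0, 0, 0, 0], [0, -0.08, 0, 0, 0, 0, 0], [0, 0, 0, 0, 0, 0, 0], [0, 0, 0, 0, 0, 0, 0]]}}

```text
t: 73.6
ee_pos: [0.624, -0.0032, 0.0962]
orientation: [-0.143, 3.137, -0.001]
wrist_force: [-1.0, -0.9, 4.9]
finger_gap: 0.011
grip_force: 41.2
```

Call:
{"fn": "jog_arm", "kwargs": {"plan": [[0, -0.02, 0, 0, 0, 0, 0], [0, -0.02, 0, 0, 0, 0, 0], [0, 0, 0, 0, 0, 0, 0]]}}

```text
t: 73.97
ee_pos: [0.6241, -0.0043, 0.0962]
orientation: [-0.144, 3.137, 0.002]
wrist_force: [-0.9, 2.5, 6.8]
finger_gap: 0.0113
grip_force: 41.3
```

Call:
{"fn": "jog_arm", "kwargs": {"plan": [[0, -0.03, 0, 0, 0, 0, 0], [0, -0.03, 0, 0, 0, 0, 0], [0, 0, 0, 0, 0, 0, 0]]}}

```text
t: 74.35
ee_pos: [0.624, -0.0045, 0.0963]
orientation: [-0.147, 3.137, 0.01]
wrist_force: [-1.0, 17.5, 7.6]
finger_gap: 0.0111
grip_force: 41.8
```

The bolt is hard home: 17 N with no more travel. Releasing and retreating.

Call:
{"fn": "jog_arm", "kwargs": {"plan": [[0, 0.06, 0, 0, 0, 0, 0], [0, 0, 0, 0, 0, 0, 0.4], [0, 0, 0, 0, 0, 0, 0.4], [0, 0, 0, 0, 0, 0, 0.4], [0, 0, -0.3, 0, 0, 0, 0.4], [0, 0, -0.6, 0, 0, 0, 0.4], [0, 0, -0.6, 0, 0, 0, 0.4], [0, 0, -0.8, 0, 0, 0, 0.4], [0, 0, -0.6, 0, 0, 0, 0.4], [0.6, 0, 0, 0, 0, 0, 0.4], [0.6, 0, 0, 0, 0, 0, 0.4], [0.6, 0, 0, 0, 0, 0, 0.4], [0.6, 0, 0, 0, 0, 0, 0.4], [0, 0, 0, 0, 0, 0, 0.4]]}}

```text
t: 76.1
ee_pos: [0.5029, -0.0161, 0.2422]
orientation: [-0.142, 3.137, -0.001]
wrist_force: [0.0, -0.1, 0.5]
finger_gap: 0.0344
grip_force: 0.0
```

Run:
```python
from go import *
from meas import near
st(); p=ctrl.read_camera("top"); W=cloud(p); save(p,"t3.png")
print("knob",foot(W,near(W,unit(-28,200.4),.03,.107,.125),.107,.125))
q=W[near(W,(.64,-.20),.09,.066,.078)]*1000; c,s=np.cos(YAW),np.sin(YAW); d=q[:,:2]-U0; u=c*d[:,0]+s*d[:,1]; print("handle front u",np.percentile(u,[1,5]))
```

```text
t 76.1 tcp [502.9 -16.1 242.2] ydir 95.2 tz [ 0.002 -0.    -1.   ] gap 34.4 grip 0.0 F [ 0.  -0.1  0.5] q6 -0.29
knob (array([623.2,  -2.8]), array([11.6, 10.8]), 1.4, 33, np.float64(112.9))
handle front u [-51.67445722 -49.25527165]
```

View pics/t3.png

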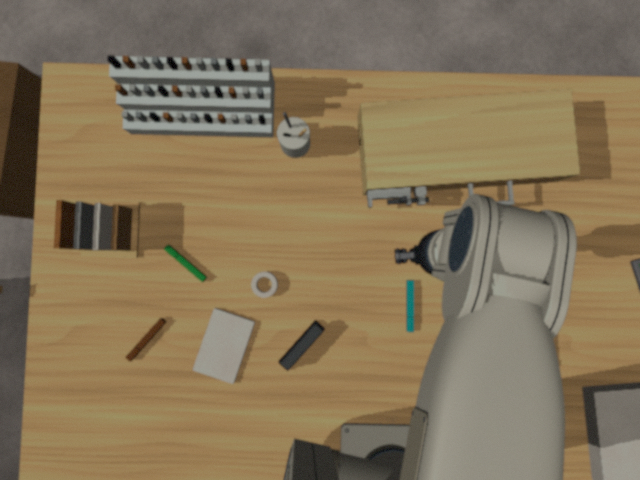

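The drawer is shut, the knob is back at its home position to within 0.2 mm, and the bystanders haven't moved. Handing in.

```bash
python3 -c "
from plant import ctrl
print(ctrl.hand_in())"
```

```text
the job is handed in; nothing more can be done
None
```

The job is handed in: the stamp is in the left bin, the ink bottle in the middle and both markers in the right, the drawer is shut and the bolt is home, and I left the tape roll and everything else on the table alone (only these four stock items were present).

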